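# Empty the wheel bin of the spares organiser

## Task

Take the stapler off the spares organiser and stand it on the bench. Then lift the bin that holds the three small wheels straight up out of the organiser, keeping it level until it is clear, tip all three wheels out into the cardboard tray, and put the empty bin back fully home in its place in the organiser, the same way round as before. Leave the other two bins and the pins where they are, don't shove the tray about, and don't knock over the bottle or the label roll.

Things in the scene. Friction and masses are not known exactly. Their poses are not given: they have to be found in the camera images.
- organiser: Dark steel organiser frame fixed to the bench: 112 (x) x 196 (y) x 42 mm high, 4 mm walls and floor; three open bays along its y, at y = -64, 0, +64 mm, each 104 x 60 mm inside. Origin at the centre of its underside; x from its front (with blank card holders, roughly towards the robot) to its back, where the bins' tabs are; z up.
- wheel_bin_tab (a point): Pull tab of the bin with the three wheels (grey plastic, 0.1 to 0.2 kg): upright plate at the middle of its back wall, 5 mm thick (x), 34 wide (y), its top 26 mm above the rim. Point inside the tab, 12 mm below its top, 74 mm above the bin's underside, 47.5 mm behind the bin's middle. x: from the bin's front to its back, y across, z up. Seated: z = 78 mm, x = 47.5 mm in the organiser's frame.
- wheel_bin_lip (a point): Middle of the top edge of that bin's pouring lip, at its front, 97.5 mm before and 29 mm below the tab point. The bin is 100 (x) x 56 (y; 50 at the foot) x 60 mm high; 2 mm play in its bay. Inside, a flat floor by the back wall, then a 32 degree ramp up to the lip: the wheels roll out once it is tipped forward well past 45 degrees.
- pin_bin_tab (a point): The tab point, as above, of another bin of the same make, holding two loose steel pins; to be left alone. Same frame as the wheel bin's.
- empty_bin_tab (a point): The tab point, as above, of the third bin, of the same make and empty; to be left alone. Same frame as the wheel bin's.
- wheel_0: Spare conveyor wheel, plain steel with a black hub, 26 mm across, 12 mm wide, 25 g, lying in the bin with its axle along y. Origin at its centre, y along its axle.
- wheel_1: Second wheel, the same.
- wheel_2: Third wheel, the same.
- pin_0: Steel pin, 10 mm across, 38 mm long, in the pin bin. Origin at its centre, y along it.
- pin_1: Second pin, the same.
- stapler_mid (a point): Red and black stapler, about 0.24 kg, 34 (x) x 149 (y) x 48 mm (z), lying right way up across the rims of the bins, its underside 64 mm above the bench at the start. Point at its centre, half-way up (24 mm above its underside); y along its length, z up.
- tray: Open cardboard tray, loose, 0.6 kg, 130 (x) x 130 (y) x 55 mm high, walls 4 mm, behind the organiser. Origin at the centre of its underside, z up.
- tape_dispenser: Blue desk tape dispenser fixed to the bench, right of the tray: it fills x = 0.53 to 0.77 m, y = 0.09 to 0.20 m, up to 128 mm high. To its front right, outside this list, a black steel post 78 mm square rises from the floor to far above the arm, centred at x = 0.345 m, y = 0.020 m.
- bottle_mid (a point): Clear water bottle standing to the left of the organiser, 65 mm across, 207 mm high. Point on its axis, 100 mm above its underside. All other clutter lies farther than 0.78 m from the robot's axis, except a tape roll farther left than the bottle.
- label_roll_mid (a point): Roll of white labels standing on end to the right of the organiser, 62 mm across, 60 mm high. Point at its centre, 30 mm up.

How it is judged:
By the outcome, as a careful person would: the job done as asked, in the order asked, and still so for the second after the job is handed in, with the robot touching nothing.
It also fails if it takes over 64 s, if anything falls off the work surface, if the arm or the gripper's body presses on something with over 40 N, if the wrist force passes 120 N, or if a joint passes its speed limit or range.

## Robot

A 6-joint arm with a two-finger parallel gripper is mounted at the origin on a cart in front of the work surface, level with it; the furniture and walls round the work are solid. World frame = base frame: x ahead of the robot, y to its left, z up, the work surface at z = 0. Lengths are in m, angles in rad, forces in N, time in s.
With the tool pointing down it reaches from about 0.25 to 0.8 m from the base axis. Payload 8.5 kg.
Tool frame: the origin (TCP) lies at the very end of the fingers, on their centre line; the grasp point (between the pads) lies 19 mm behind it; z points along the fingers, y is the line along which they close (so a half turn about z gives the same grasp; the last joint's range is limited). The gripper opens to 85 mm and grips with 20 to 120 N. Pads are 22 mm wide; open, the fingers measure 114 mm over their backs; the gripper's body (76 mm by 85 mm) begins 54 mm behind the grasp point. The pads swing forward as they close: fully open they stand 13 mm farther back than shut.
Start: joints at [-1.147, 0.238, -0.013, 1.319, 0, 1.571], TCP at [0.216, -0.479, 0.231] pointing down, gripper open.
Joint ranges: [-2.66, 2.66], [-1.03, 1.9], [-1.14, 1.46], [-1.82, 2.27], [-1.45, 1.34], [-3.14, 3.14]. Speed limits (rad/s): [2.22, 2.22, 2.79, 3.14, 3.14, 3.14].

## Interface

Orientations are given as [roll, pitch, yaw] about the fixed x, y, z axes, in that order (R = Rz(yaw) Ry(pitch) Rx(roll)).
In Python, from bench import monitor, optics, job_done, nets gives the robot as it stands. The module is installed in compiled form; this text tells all that it offers.
- The arm moves only by the tool move_arm, never from a script. Its argument "deltas" is a list of rows, each an object of numbers: "tx", "ty", "tz": the shift along the tool's x, y, z each as a share of 25 mm, from -1 to 1; "rx", "ry", "rz": the turn, a rotation vector about the tool's x, y, z each as a share of 10 degrees, from -1 to 1. A call has exactly 5 rows; each row shifts and turns the commanded pose from where the row before left it, along the tool's axes as they then stand; what a row does not reach is not made up. A row lasts 1/8 s, in which the tool goes at most 62.5 mm and 10.7 degrees, less where a joint would pass 70% of its speed; a pose out of reach is approached as far as the arm can. A call with a number of a shift or a turn outside -1 to 1 is refused whole. A call with a gripper value outside its range is refused whole. "grip" is the gripper's target within -1 to 1 (fully open at 1, half-way at 0, shut at -1), set as the call begins (left out, the last holds). The fingers move at their own pace and stop on an object; "squeeze" is the grip in N (left out, the last holds). Time passes only in rows, so rows that do not move let the fingers close, or fill a call up. It gives the time, the measured TCP pose, the force, the opening and the grip force at its end, in the units of the state.
- monitor.observe(): the state, without advancing time (a new reading comes with each control period).
- optics.capture(name): name is "scene" or "top" or "wrist"; returns a dict with "pixels" (400x640x3 uint8, blue, green, red), "K" (3x3 intrinsics, pixels), "origin" and "rotation" of the camera in the world. Camera axes: x right, y up, looking along -z (the intrinsics and any distortion apply to the point x, -y, -z); pixel columns grow to the right and rows downward; lengths in m; the calibration is good to about 2 mm. A picture is of the moment at which its call begins. There is no depth.
- job_done(): hands the job in; it is judged then, once.
Trained networks look in a picture, given as the dict that the camera call returned (one of the last four; its "shot" number tells which), for a name from the list of things; names that differ only in an ending like _2 or _b are one class to them, and where a whole thing is asked for, a point or a joint stands for the part that bears it (a point fixed in the world has none). Each returns a list of dicts, best first, with "confidence" (0 to 1); they miss things now and then, are a little off and sometimes report something else, mostly with a low value. They report only what shows in the picture. A call takes as long as a camera call.
- nets.spot_in(picture, label): "position" ([x, y, z] in m, in the coordinates of the camera as it stood for that picture, good to about 4 mm: the middle of the surface that is visible of it).
- nets.trace(picture, label): "region" (400x640 bool, what is visible of it).
The state is a dict: "time": time; "joint_positions": joint angles; "qd": joint speeds; "tau": joint torques, N m; "ee_pos": TCP position; "tcp_rot": TCP orientation; "wrist_force": force on the tool from outside, world axes, zero at the start; "ft_torque": the same for the moment, N m; "finger_gap": finger opening in m; "grip_force": force on a finger pad.
Only numpy, scipy, OpenCV 4.12 (cv2) and the standard library are available. Lean on these libraries where they do the work, as an engineer would, in place of code of your own. Each camera call takes 0.05 s, during which the arm holds its last target. There are 200 camera calls.

## Working session

There is one attempt and no reset: what is moved stays moved. The work goes in short steps, Python scripts to look and compute and a tool call to move; the robot and the scene stay as the last step left them, time stands still between calls to the robot, and variables do not carry over. Pictures are saved under pics/ and viewed, at most 10 in all, crops included, and the job is handed in when it is done.

Besides the shell and the picture viewer there is one more tool, called after "Emit:" by a JSON object that holds its "method" and its "body", one argument or row to a line. move_arm: Moves the arm, as the interface text tells. Shift numbers are shares of 25 mm and turn numbers shares of 10 degrees, none past 1 either way. Its arguments: {"type":"object","properties":{"deltas":{"type":"array"},"grip":{"type":"number"},"squeeze":{"type":"number"}},"required":["deltas"]}

```bash
mkdir -p pics
cat > h.py <<'E'
import numpy as np, cv2
from bench import monitor, optics, job_done, nets
from scipy.spatial.transform import Rotation as R
def w(p,c): return np.array(c["origin"])+np.array(c["rotation"])@np.array(p)
def spots(c,names,k=2):
    for n in names:
        for d in nets.spot_in(c,n)[:k]: print(n,round(d["confidence"],2),np.round(w(d["position"],c),3))
def proj(c,P):
    q=np.array(c["rotation"]).T@(np.array(P)-np.array(c["origin"])); q=np.array([q[0],-q[1],-q[2]]); u=np.array(c["K"])@q; return u[:2]/u[2]
E
python3 - <<'E'
from h import *
s=monitor.observe(); print({k:np.round(v,3) for k,v in s.items()})
ims=[]
for n in ["scene","top"]:
    c=optics.capture(n); cv2.imwrite(f"pics/{n}0.png",c["pixels"]); print(n,np.round(c["origin"],3))
    spots(c,["organiser","wheel_bin_tab","pin_bin_tab","empty_bin_tab","wheel_0","pin_0","stapler_mid","tray","bottle_mid","label_roll_mid"],3)
E
```

```text
{'time': np.float64(0.0), 'joint_positions': array([-1.147,  0.239, -0.014,  1.319, -0.   ,  1.571]), 'qd': array([ 0.   ,  0.   , -0.002, -0.001, -0.   , -0.001]), 'tau': array([-2.0000e-03, -5.3878e+01,  3.4644e+01,  1.8000e-02, -0.0000e+00,
       -0.0000e+00]), 'ee_pos': array([ 0.216, -0.478,  0.231]), 'tcp_rot': array([-3.14 ,  0.   ,  0.424]), 'wrist_force': array([0.012, 0.102, 0.397]), 'ft_torque': array([ 0.017, -0.021,  0.024]), 'grip_force': np.float64(0.0), 'finger_gap': np.float64(0.085)}
scene [0.382 0.996 0.629]
organiser 0.82 [3.136 3.75  3.383]
wheel_bin_tab 0.58 [3.284 3.898 3.532]
wheel_bin_tab 0.46 [2.422 3.035 2.669]
pin_bin_tab 0.85 [3.123 3.736 3.37 ]
pin_bin_tab 0.36 [3.452 4.066 3.699]
stapler_mid 0.84 [3.107 3.72  3.354]
tray 0.83 [3.038 3.652 3.285]
tray 0.39 [2.422 3.036 2.669]
bottle_mid 0.75 [2.434 3.048 2.681]
label_roll_mid 0.63 [3.445 4.059 3.692]
top [0.27  0.335 1.162]
organiser 0.64 [1.996 2.061 2.888]
wheel_bin_tab 0.76 [2.037 2.101 2.929]
pin_bin_tab 0.71 [1.99  2.054 2.882]
empty_bin_tab 0.96 [2.031 2.095 2.923]
wheel_0 0.66 [2.061 2.126 2.953]
wheel_0 0.56 [2.062 2.127 2.955]
wheel_0 0.41 [2.05  2.115 2.942]
pin_0 0.73 [1.994 2.059 2.886]
pin_0 0.38 [2.028 2.092 2.92 ]
stapler_mid 0.83 [1.917 1.981 2.809]
tray 0.96 [2.107 2.172 3.   ]
tray 0.29 [1.802 1.866 2.694]
bottle_mid 0.52 [2.104 2.169 2.997]
label_roll_mid 0.57 [2.035 2.099 2.927]
```

```bash
python3 - <<'E'
s=open('h.py').read()
s=s.replace('def w(p','def rm(c): return R.from_euler("xyz",c["rotation"]).as_matrix()\ndef w(p',1).replace('np.array(c["rotation"])','rm(c)')
open('h.py','w').write(s)
E
python3 - <<'E'
from h import *
for n in ["scene","top"]:
    c=optics.capture(n); print(n,c["rotation"],c["K"],[k for k in c])
    spots(c,["organiser","wheel_bin_tab","pin_bin_tab","empty_bin_tab","wheel_0","pin_0","stapler_mid","tray","bottle_mid","label_roll_mid"],3)
    if n=="top":
        for l in ["stapler_mid","tray","organiser"]:
            d=nets.trace(c,l)[0]; m=d["region"].astype(np.uint8); print(l,cv2.minAreaRect(cv2.findNonZero(m)))
E
```

```text
scene [ 0.88619683 -0.00824315 -2.95461795] [[365.59396474   0.         319.09985189]
 [  0.         365.59396474 197.32323318]
 [  0.           0.           1.        ]] ['pixels', 'K', 'origin', 'rotation', 'shot']
organiser 0.63 [0.433 0.309 0.029]
wheel_bin_tab 0.91 [0.475 0.218 0.055]
pin_bin_tab 0.68 [0.371 0.306 0.055]
empty_bin_tab 0.71 [0.434 0.272 0.056]
empty_bin_tab 0.29 [0.374 0.305 0.054]
pin_0 0.19 [0.432 0.274 0.054]
stapler_mid 0.92 [0.386 0.273 0.099]
tray 0.75 [0.548 0.332 0.024]
bottle_mid 0.82 [0.388 0.542 0.12 ]
label_roll_mid 0.56 [0.495 0.144 0.056]
top [ 0.22212008  0.00307702 -1.533548  ] [[520.23195803   0.         317.16980595]
 [  0.         520.23195803 200.88468181]
 [  0.           0.           1.        ]] ['pixels', 'K', 'origin', 'rotation', 'shot']
organiser 0.84 [0.391 0.277 0.044]
wheel_bin_tab 0.84 [0.459 0.201 0.041]
pin_bin_tab 0.95 [0.377 0.308 0.04 ]
empty_bin_tab 0.74 [0.424 0.264 0.03 ]
wheel_0 0.4 [0.477 0.224 0.029]
pin_0 0.52 [0.393 0.321 0.017]
stapler_mid 0.72 [0.388 0.248 0.104]
stapler_mid 0.17 [0.38  0.508 0.141]
tray 0.59 [0.553 0.334 0.002]
bottle_mid 0.74 [0.382 0.508 0.14 ]
bottle_mid 0.44 [0.469 0.235 0.032]
label_roll_mid 0.69 [0.491 0.129 0.059]
stapler_mid ((364.1617736816406, 258.6029357910156), (16.97835922241211, 69.28543090820312), 59.03623962402344)
tray ((322.5, 190.50001525878906), (60.81117630004883, 60.81117630004883), 45.0)
organiser ((354.5800476074219, 255.94003295898438), (53.40000534057617, 80.60001373291016), 53.130104064941406)
```

View pics/top0.png

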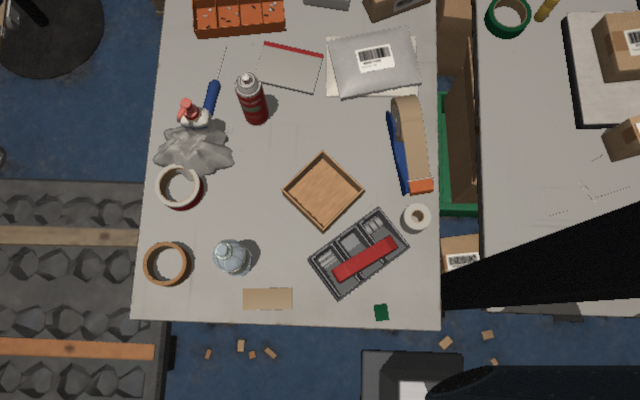

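View pics/scene0.png

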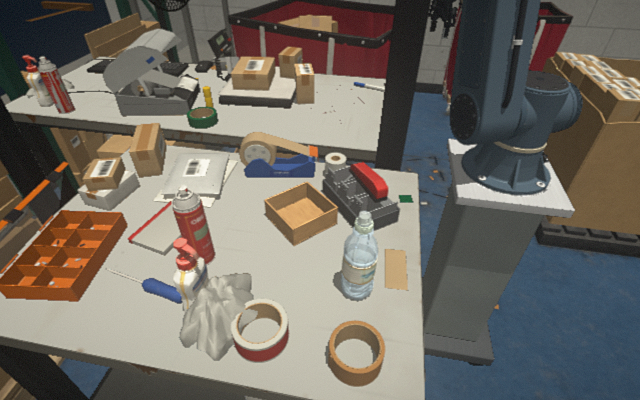

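Run:
```python
from h import *
im=cv2.imread("pics/top0.png")[140:310,265:445]
cv2.imwrite("pics/crop1.png",cv2.resize(im,None,fx=3.5,fy=3.5,interpolation=cv2.INTER_CUBIC))
```

```text
(no output)
```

View pics/crop1.png

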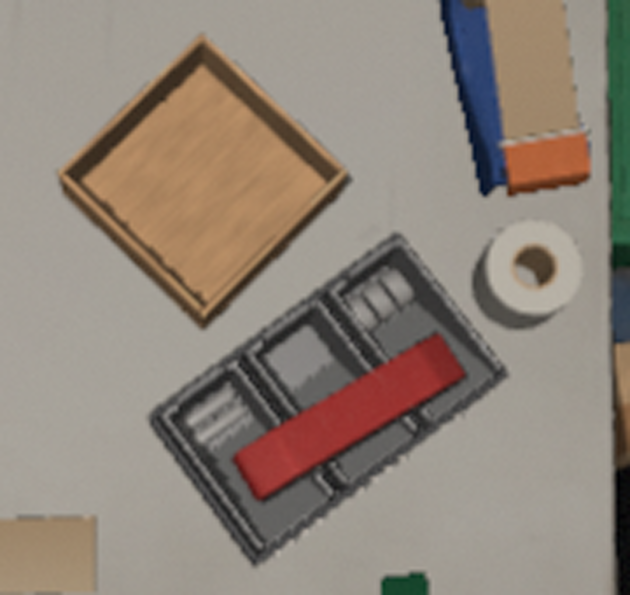

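Emit:
{"method": "move_arm", "body": {
  "deltas": [
    {"ty": -1,"tz": -1},
    {"ty": -1,"tz": -1},
    {"ty": -1,"tz": -1},
    {"ty": -1,"tz": -1},
    {"ty": -1}
  ],
  "grip": -1
}}

```text
invalid input
```

Run:
```python
from h import *
s=monitor.observe(); print({k:np.round(v,3) for k,v in s.items()})
```

```text
{'time': np.float64(2.35), 'joint_positions': array([-1.147,  0.238, -0.014,  1.319, -0.   ,  1.571]), 'qd': array([-0.001,  0.002, -0.001,  0.002, -0.001, -0.   ]), 'tau': array([ 1.0000e-03, -5.3857e+01,  3.4669e+01,  3.0000e-03,  0.0000e+00,
       -0.0000e+00]), 'ee_pos': array([ 0.216, -0.479,  0.231]), 'tcp_rot': array([-3.141,  0.   ,  0.424]), 'wrist_force': array([ 0.17, -0.33, -0.17]), 'ft_torque': array([-0.068, -0.039, -0.006]), 'grip_force': np.float64(0.0), 'finger_gap': np.float64(0.085)}
```

Emit:
{"method": "move_arm", "body": {
  "deltas": [
    {"ty": -1},
    {"ty": -1},
    {"ty": -1},
    {"ty": -1},
    {"ty": -1}
  ]
}}

```text
invalid input
```

Run:
```python
from h import *
s=monitor.observe(); print({k:np.round(v,3) for k,v in s.items()})
c=optics.capture("scene"); cv2.imwrite("pics/scene1.png",c["pixels"][:300,300:])
```

```text
{'time': np.float64(2.35), 'joint_positions': array([-1.147,  0.238, -0.014,  1.319, -0.   ,  1.571]), 'qd': array([-0.001,  0.002, -0.001,  0.002, -0.001, -0.   ]), 'tau': array([ 1.0000e-03, -5.3857e+01,  3.4669e+01,  3.0000e-03,  0.0000e+00,
       -0.0000e+00]), 'ee_pos': array([ 0.216, -0.479,  0.231]), 'tcp_rot': array([-3.141,  0.   ,  0.424]), 'wrist_force': array([ 0.17, -0.33, -0.17]), 'ft_torque': array([-0.068, -0.039, -0.006]), 'grip_force': np.float64(0.0), 'finger_gap': np.float64(0.085)}
```

Emit:
{"method": "move_arm", "body": {
  "deltas": [
    {"tx": 0,"ty": -1,"tz": -1,"rx": 0,"ry": 0,"rz": 0},
    {"tx": 0,"ty": -1,"tz": -1,"rx": 0,"ry": 0,"rz": 0},
    {"tx": 0,"ty": -1,"tz": -1,"rx": 0,"ry": 0,"rz": 0},
    {"tx": 0,"ty": -1,"tz": -1,"rx": 0,"ry": 0,"rz": 0},
    {"tx": 0,"ty": -1,"tz": 0,"rx": 0,"ry": 0,"rz": 0}
  ],
  "grip": -1
}}

```text
time: 3.02
ee_pos: [0.1644, -0.3645, 0.333]
tcp_rot: [3.138, 0.0, 0.424]
wrist_force: [-0.3, -1.7, -0.0]
finger_gap: -0.0
grip_force: 0.0
```

Run:
```python
from h import *
s=monitor.observe(); print({k:np.round(v,3) for k,v in s.items()})
```

```text
{'time': np.float64(3.025), 'joint_positions': array([-1.147,  0.003, -0.032,  1.533, -0.   ,  1.571]), 'qd': array([ 0.   , -0.343, -0.407, -0.039, -0.   , -0.   ]), 'tau': array([ 2.0000e-03, -3.3872e+01,  3.8095e+01,  6.5000e-01, -0.0000e+00,
        0.0000e+00]), 'ee_pos': array([ 0.164, -0.365,  0.333]), 'tcp_rot': array([3.138, 0.   , 0.424]), 'wrist_force': array([-0.318, -1.666, -0.009]), 'ft_torque': array([-0.003, -0.032,  0.006]), 'grip_force': np.float64(0.0), 'finger_gap': np.float64(-0.0)}
```

Emit:
{"method": "move_arm", "body": {
  "deltas": [
    {"tx": 0,"ty": -1,"tz": 0,"rx": 0,"ry": 0,"rz": 0},
    {"tx": 0,"ty": -1,"tz": 0,"rx": 0,"ry": 0,"rz": 0},
    {"tx": 0,"ty": -1,"tz": 0,"rx": 0,"ry": 0,"rz": 0},
    {"tx": 0,"ty": -1,"tz": 0,"rx": 0,"ry": 0,"rz": 0},
    {"tx": 0,"ty": -1,"tz": 0,"rx": 0,"ry": 0,"rz": 0}
  ]
}}

```text
time: 3.65
ee_pos: [0.1127, -0.2498, 0.3314]
tcp_rot: [3.141, 0.0, 0.424]
wrist_force: [0.4, 0.2, 0.2]
finger_gap: 0.0001
grip_force: 0.0
```

Run:
```python
from h import *
s=monitor.observe(); print({k:np.round(v,3) for k,v in s.items()})
```

```text
{'time': np.float64(3.65), 'joint_positions': array([-1.147, -0.215, -0.221,  1.565, -0.   ,  1.571]), 'qd': array([ 0.001, -0.353, -0.254,  0.097, -0.001, -0.   ]), 'tau': array([ 1.0000e-03, -1.4801e+01,  3.5951e+01, -3.0600e-01,  0.0000e+00,
       -0.0000e+00]), 'ee_pos': array([ 0.113, -0.25 ,  0.331]), 'tcp_rot': array([3.141, 0.   , 0.424]), 'wrist_force': array([0.358, 0.155, 0.16 ]), 'ft_torque': array([ 0.015,  0.008, -0.063]), 'grip_force': np.float64(0.0), 'finger_gap': np.float64(0.0)}
```

Emit:
{"method": "move_arm", "body": {
  "deltas": [
    {"tx": 0,"ty": -1,"tz": 0,"rx": 0,"ry": 0,"rz": 0},
    {"tx": 0,"ty": -1,"tz": 0,"rx": 0,"ry": 0,"rz": 0},
    {"tx": 0,"ty": -0.4,"tz": 0,"rx": 0,"ry": 0,"rz": 0},
    {"tx": 0.97,"ty": -0.055,"tz": 0,"rx": 0,"ry": 0,"rz": -0.65},
    {"tx": 0.97,"ty": -0.055,"tz": 0,"rx": 0,"ry": 0,"rz": -0.65}
  ]
}}

```text
time: 4.28
ee_pos: [0.1307, -0.1713, 0.3315]
tcp_rot: [3.141, -0.0, 0.653]
wrist_force: [-0.9, -0.2, -0.5]
finger_gap: -0.0002
grip_force: 0.0
```

```bash
cat >> h.py <<'E'
def ray(c,u,v,z):
    d=np.linalg.inv(np.array(c["K"]))@np.array([u,v,1]); d=rm(c)@np.array([d[0],-d[1],-d[2]]); o=np.array(c["origin"]); return o+d*(z-o[2])/d[2]
E
python3 - <<'E'
from h import *
c=optics.capture("top")
def f(l,z): return np.array([ray(c,265+u/3.5,140+v/3.5,z) for u,v in l])
def rep(n,p):
    m=p.mean(0); e1=p[1]-p[0]; e2=p[2]-p[1]; print(n,np.round(m,4),np.linalg.norm(e1),np.linalg.norm(e2),np.degrees(np.arctan2(e1[1],e1[0])),np.degrees(np.arctan2(e2[1],e2[0])))
    return m
rep("org",f([(152,415),(257,563),(505,373),(398,235)],.042))
rep("stap",f([(236,458),(258,500),(466,375),(440,335)],.112))
rep("tray",f([(60,178),(203,325),(349,178),(203,37)],.055))
print(np.round(c["origin"],4)); s=monitor.observe(); print({k:np.round(s[k],3) for k in ["joint_positions","ee_pos","tcp_rot","wrist_force"]})
E
```

```text
org [0.4112 0.253  0.042 ] 0.1099022440881791 0.19267948643663635 -142.37973140810982 -51.08118628913076
stap [0.3903 0.2453 0.112 ] 0.026893424761197708 0.14076674441547357 -150.39670851899342 -57.25796940308747
tray [0.5427 0.3349 0.055 ] 0.12904460002039914 0.1305441157334531 -134.06169606843858 -42.437731489238914
[0.27   0.3346 1.1622]
{'joint_positions': array([-9.120e-01, -3.200e-01, -2.860e-01,  1.604e+00,  1.000e-03,
        1.570e+00]), 'ee_pos': array([ 0.132, -0.17 ,  0.331]), 'tcp_rot': array([ 3.141e+00, -1.000e-03,  6.590e-01]), 'wrist_force': array([ 0.373, -0.058,  0.186])}
```

Emit:
{"method": "move_arm", "body": {
  "deltas": [
    {"tx": 0.97,"ty": -0.055,"tz": 0,"rx": 0,"ry": 0,"rz": -0.65},
    {"tx": 0.97,"ty": -0.055,"tz": 0,"rx": 0,"ry": 0,"rz": -0.65},
    {"tx": 0.97,"ty": -0.055,"tz": 0,"rx": 0,"ry": 0,"rz": -0.65},
    {"tx": 0.97,"ty": -0.055,"tz": 0,"rx": 0,"ry": 0,"rz": -0.65},
    {"tx": 0.97,"ty": -0.055,"tz": 0,"rx": 0,"ry": 0,"rz": -0.65}
  ]
}}

```text
time: 4.95
ee_pos: [0.2022, -0.0743, 0.3313]
tcp_rot: [3.141, -0.0, 1.221]
wrist_force: [0.1, 0.5, -0.2]
finger_gap: -0.0003
grip_force: 0.0
```

Emit:
{"method": "move_arm", "body": {
  "deltas": [
    {"tx": 0.97,"ty": -0.055,"tz": 0,"rx": 0,"ry": 0,"rz": -0.65},
    {"tx": 0.97,"ty": -0.055,"tz": 0,"rx": 0,"ry": 0,"rz": -0.65},
    {"tx": 0.97,"ty": -0.055,"tz": 0,"rx": 0,"ry": 0,"rz": -0.65},
    {"tx": 0.97,"ty": -0.055,"tz": 0,"rx": 0,"ry": 0,"rz": -0.65},
    {"tx": 0.97,"ty": -0.055,"tz": 0,"rx": 0,"ry": 0,"rz": -0.65}
  ]
}}

```text
time: 5.58
ee_pos: [0.2101, 0.0457, 0.3314]
tcp_rot: [3.141, -0.0, 1.789]
wrist_force: [-0.0, 0.1, -0.5]
finger_gap: -0.0001
grip_force: 0.0
```

Emit:
{"method": "move_arm", "body": {
  "deltas": [
    {"tx": 0.97,"ty": -0.055,"tz": 0,"rx": 0,"ry": 0,"rz": -0.65},
    {"tx": 0.97,"ty": -0.055,"tz": 0,"rx": 0,"ry": 0,"rz": -0.65},
    {"tx": 0.97,"ty": -0.055,"tz": 0,"rx": 0,"ry": 0,"rz": -0.65},
    {"tx": 0,"ty": 1,"tz": 0,"rx": 0,"ry": 0,"rz": 0},
    {"tx": 0,"ty": 1,"tz": 0,"rx": 0,"ry": 0,"rz": 0}
  ],
  "grip": 0.6
}}

```text
time: 6.2
ee_pos: [0.2257, 0.1394, 0.3315]
tcp_rot: [3.141, -0.0, 2.127]
wrist_force: [0.2, 0.5, 0.4]
finger_gap: 0.0682
grip_force: 0.0
```

Emit:
{"method": "move_arm", "body": {
  "deltas": [
    {"tx": 0,"ty": 1,"tz": 0,"rx": 0,"ry": 0,"rz": 0},
    {"tx": 0,"ty": 1,"tz": 0,"rx": 0,"ry": 0,"rz": 0},
    {"tx": 0,"ty": 1,"tz": 0,"rx": 0,"ry": 0,"rz": 0},
    {"tx": 0,"ty": 1,"tz": 0,"rx": 0,"ry": 0,"rz": 0},
    {"tx": 0,"ty": 1,"tz": 0,"rx": 0,"ry": 0,"rz": 0}
  ]
}}

```text
time: 6.82
ee_pos: [0.3325, 0.2049, 0.3311]
tcp_rot: [-3.142, -0.0, 2.125]
wrist_force: [0.2, 0.1, 0.5]
finger_gap: 0.0682
grip_force: 0.0
```

Run:
```python
from h import *
c=optics.capture("wrist"); cv2.imwrite("pics/w1.png",c["pixels"]); print(c["origin"],c["rotation"],c["K"][0])
spots(c,["stapler_mid","organiser"],1)
s=monitor.observe(); print({k:np.round(s[k],3) for k in ["time","joint_positions","ee_pos","tcp_rot","wrist_force"]})
```

```text
[0.28686965 0.27800025 0.47313721] [-0.33427779 -0.00133301  0.5542431 ] [327.84799809   0.         320.0463694 ]
stapler_mid 0.74 [0.386 0.256 0.101]
organiser 0.81 [0.369 0.269 0.043]
{'time': np.float64(6.975), 'joint_positions': array([ 0.552, -0.011, -0.052,  1.531,  0.   ,  1.569]), 'ee_pos': array([0.332, 0.205, 0.331]), 'tcp_rot': array([-3.14 , -0.   ,  2.125]), 'wrist_force': array([-0.233,  0.473, -0.395])}
```

View pics/w1.png

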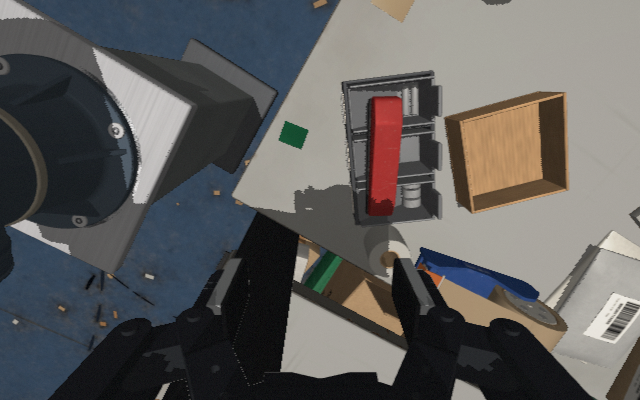

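Run:
```python
from h import *
o=[0.28686965,0.27800025,0.47313721]; r=[-0.33427779,-0.00133301,0.5542431]
c=dict(origin=o,rotation=r,K=[[327.848,0,320.05],[0,327.848,200],[0,0,1]])
for u,v,z in [(402,98,.112),(394,213,.112),(372,97,.112),(368,213,.112),(438,101,.085),(437,154,.085),(437,206,.085),(343,80,.042),(357,223,.042),(433,72,.064)]:
    print((u,v),np.round(ray(c,u,v,z),4))
im=cv2.imread("pics/w1.png")[60:240,330:590]
cv2.imwrite("pics/w1c.png",cv2.resize(im,None,fx=3,fy=3,interpolation=cv2.INTER_CUBIC))
```

```text
(402, 98) [0.3668 0.3136 0.112 ]
(394, 213) [0.4363 0.2038 0.112 ]
(372, 97) [0.3394 0.2978 0.112 ]
(368, 213) [0.4101 0.1876 0.112 ]
(438, 101) [0.4095 0.3352 0.085 ]
(437, 154) [0.4465 0.2867 0.085 ]
(437, 206) [0.488  0.2344 0.085 ]
(343, 80) [0.3077 0.2993 0.042 ]
(357, 223) [0.4293 0.1492 0.042 ]
(433, 72) [0.3909 0.3607 0.064 ]
```

View pics/w1c.png

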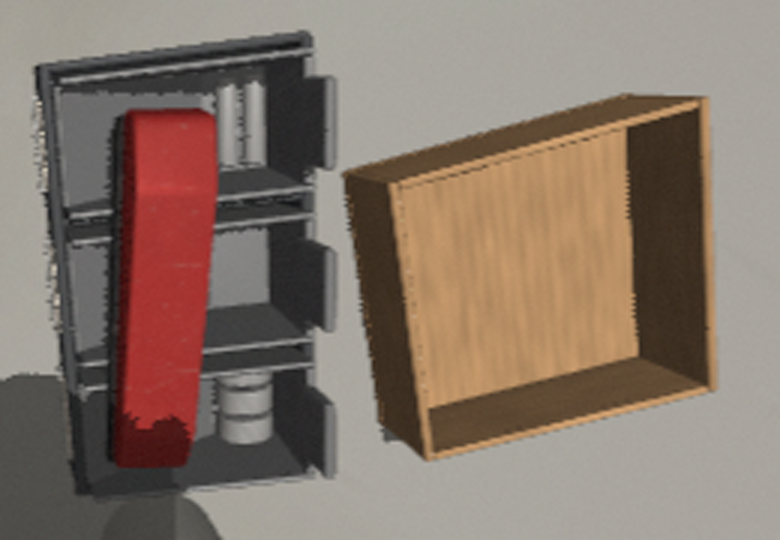

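Emit:
{"method": "move_arm", "body": {
  "deltas": [
    {"tx": 0.1,"ty": 1,"tz": 0.5,"rx": 0,"ry": 0,"rz": -0.07},
    {"tx": 0.1,"ty": 1,"tz": 1,"rx": 0,"ry": 0,"rz": 0},
    {"tx": 0.1,"ty": 0.87,"tz": 1,"rx": 0,"ry": 0,"rz": 0},
    {"tx": 0,"ty": 0,"tz": 1,"rx": 0,"ry": 0,"rz": 0},
    {"tx": 0,"ty": 0,"tz": 1,"rx": 0,"ry": 0,"rz": 0}
  ]
}}

```text
time: 7.6
ee_pos: [0.3876, 0.2487, 0.218]
tcp_rot: [-3.141, -0.0, 2.138]
wrist_force: [-0.0, -0.1, -0.1]
finger_gap: 0.0683
grip_force: 0.0
```

Emit:
{"method": "move_arm", "body": {
  "deltas": [
    {"tx": 0,"ty": 0,"tz": 1,"rx": 0,"ry": 0,"rz": 0},
    {"tx": 0,"ty": 0,"tz": 1,"rx": 0,"ry": 0,"rz": 0},
    {"tx": 0,"ty": 0,"tz": 0.5,"rx": 0,"ry": 0,"rz": 0},
    {"tx": 0,"ty": 0,"tz": 0.5,"rx": 0,"ry": 0,"rz": 0},
    {"tx": 0,"ty": 0,"tz": 0,"rx": 0,"ry": 0,"rz": 0}
  ]
}}

```text
time: 8.22
ee_pos: [0.3876, 0.2487, 0.1435]
tcp_rot: [-3.141, -0.0, 2.138]
wrist_force: [-0.2, 0.2, -0.4]
finger_gap: 0.0681
grip_force: 0.0
```

Run:
```python
from h import *
c=optics.capture("wrist"); cv2.imwrite("pics/w2.png",c["pixels"]); print(c["origin"],c["rotation"])
s=monitor.observe(); print({k:np.round(s[k],3) for k in ["time","joint_positions","ee_pos","tcp_rot","wrist_force"]})
```

```text
[0.34120431 0.32131528 0.28555219] [-3.34257218e-01 -5.55292214e-04  5.66768160e-01]
{'time': np.float64(8.275), 'joint_positions': array([ 0.57 ,  0.178, -0.324,  1.069,  0.   ,  1.574]), 'ee_pos': array([0.388, 0.249, 0.144]), 'tcp_rot': array([ 3.142, -0.   ,  2.138]), 'wrist_force': array([-0.106,  0.186,  0.094])}
```

View pics/w2.png

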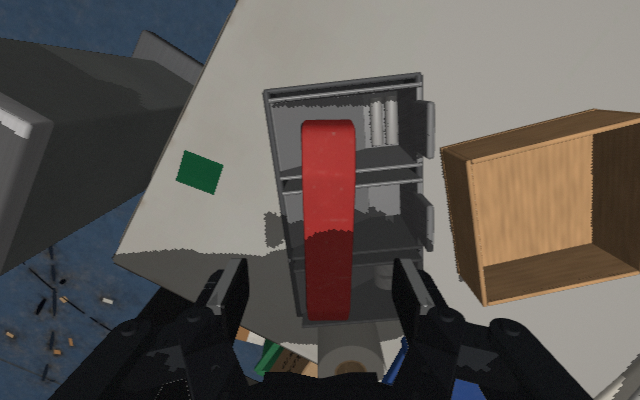

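Run:
```python
from h import *
c=dict(origin=[0.34120431,0.32131528,0.28555219],rotation=[-.334257,-.000555,.566768],K=[[327.848,0,320.05],[0,327.848,200],[0,0,1]])
P=np.array([ray(c,u,v,.112) for u,v in [(303,122),(355,122),(350,318),(306,318)]]);print(P.round(4),P.mean(0))
P=np.array([ray(c,u,v,.088) for u,v in [(430,118),(428,226)]]);print(P.round(4))
```

```text
[[0.3433 0.3018 0.112 ]
 [0.366  0.3163 0.112 ]
 [0.4328 0.2133 0.112 ]
 [0.409  0.1982 0.112 ]] [0.38775202 0.25741147 0.112     ]
[[0.4052 0.3411 0.088 ]
 [0.4476 0.2863 0.088 ]]
```

Emit:
{"method": "move_arm", "body": {
  "deltas": [
    {"tx": 0.2,"ty": 0.1,"tz": 0.9,"rx": 0,"ry": 0,"rz": 0},
    {"tx": 0,"ty": 0,"tz": 0.9,"rx": 0,"ry": 0,"rz": 0},
    {"tx": 0,"ty": 0,"tz": 0.6,"rx": 0,"ry": 0,"rz": 0},
    {"tx": 0,"ty": 0,"tz": 0.4,"rx": 0,"ry": 0,"rz": 0},
    {"tx": 0,"ty": 0,"tz": 0,"rx": 0,"ry": 0,"rz": 0}
  ]
}}

```text
time: 8.9
ee_pos: [0.3873, 0.2545, 0.0738]
tcp_rot: [-3.141, -0.0, 2.138]
wrist_force: [0.4, 0.2, 0.0]
finger_gap: 0.0684
grip_force: 0.0
```

Emit:
{"method": "move_arm", "body": {
  "deltas": [
    {"tx": 0,"ty": 0,"tz": 0,"rx": 0,"ry": 0,"rz": 0},
    {"tx": 0,"ty": 0,"tz": 0,"rx": 0,"ry": 0,"rz": 0},
    {"tx": 0,"ty": 0,"tz": 0,"rx": 0,"ry": 0,"rz": 0},
    {"tx": 0,"ty": 0,"tz": 0,"rx": 0,"ry": 0,"rz": 0},
    {"tx": 0,"ty": 0,"tz": -0.4,"rx": 0,"ry": 0,"rz": 0}
  ],
  "grip": -1,
  "squeeze": 50
}}

```text
time: 9.52
ee_pos: [0.3867, 0.2541, 0.0837]
tcp_rot: [-3.14, -0.0, 2.138]
wrist_force: [-0.5, 1.1, -1.8]
finger_gap: 0.0293
grip_force: 49.5
```

```bash
cat >> h.py <<'E'
import json
def plan(wps,p=None,rot=None):
    """wps: (pos, R or None, rows). Prints calls of 5 rows."""
    s=monitor.observe(); p=np.array(s["ee_pos"] if p is None else p); Q=R.from_euler("xyz",s["tcp_rot"]) if rot is None else rot
    rows=[]
    for P,T,n in wps:
        T=T or Q
        for i in range(n):
            k=n-i; d=Q.inv().apply((np.array(P)-p)/k)/.025; r=(Q.inv()*T).as_rotvec()/k/np.radians(10)
            d=d.round(2); r=r.round(2); p=p+Q.apply(d*.025); Q=Q*R.from_rotvec(r*np.radians(10))
            rows.append(dict(zip(["tx","ty","tz","rx","ry","rz"],[float(x)+0 for x in [*d,*r]])))
            assert abs(np.r_[d,r]).max()<=1,(P,d,r)
    while len(rows)%5: rows.append(dict.fromkeys(["tx","ty","tz","rx","ry","rz"],0))
    for i in range(0,len(rows),5): print(json.dumps(rows[i:i+5]))
    print("end",p.round(4),Q.as_euler("xyz").round(3))
def down(yawdeg): return R.from_euler("xyz",[np.pi,0,np.radians(yawdeg)])
E
python3 - <<'E'
from h import *
a=[.387,.2541]
plan([([*a,.130],None,2),([.488,.458,.150],down(46),11),([.488,.458,.014],None,7)])
E
```

```text
[{"tx": 0.0, "ty": 0.0, "tz": -0.93, "rx": 0.0, "ry": 0.0, "rz": 0.0}, {"tx": -0.01, "ty": 0.01, "tz": -0.92, "rx": 0.0, "ry": 0.0, "rz": 0.0}, {"tx": 0.43, "ty": 0.71, "tz": -0.07, "rx": 0.0, "ry": 0.0, "rz": 0.7}, {"tx": 0.51, "ty": 0.65, "tz": -0.07, "rx": 0.0, "ry": 0.0, "rz": 0.69}, {"tx": 0.59, "ty": 0.58, "tz": -0.07, "rx": 0.0, "ry": 0.0, "rz": 0.7}]
[{"tx": 0.65, "ty": 0.51, "tz": -0.08, "rx": 0.0, "ry": 0.0, "rz": 0.69}, {"tx": 0.71, "ty": 0.43, "tz": -0.07, "rx": 0.0, "ry": 0.0, "rz": 0.7}, {"tx": 0.76, "ty": 0.34, "tz": -0.08, "rx": 0.0, "ry": 0.0, "rz": 0.69}, {"tx": 0.79, "ty": 0.24, "tz": -0.07, "rx": 0.0, "ry": 0.0, "rz": 0.7}, {"tx": 0.81, "ty": 0.14, "tz": -0.08, "rx": 0.0, "ry": 0.0, "rz": 0.69}]
[{"tx": 0.82, "ty": 0.05, "tz": -0.07, "rx": 0.0, "ry": 0.0, "rz": 0.7}, {"tx": 0.83, "ty": -0.06, "tz": -0.08, "rx": 0.0, "ry": 0.0, "rz": 0.69}, {"tx": 0.81, "ty": -0.15, "tz": -0.07, "rx": 0.0, "ry": 0.01, "rz": 0.7}, {"tx": 0.0, "ty": 0.0, "tz": 0.78, "rx": 0.0, "ry": 0.0, "rz": 0.0}, {"tx": 0.0, "ty": 0.0, "tz": 0.78, "rx": 0.0, "ry": 0.0, "rz": 0.0}]
[{"tx": 0.0, "ty": 0.0, "tz": 0.78, "rx": 0.0, "ry": 0.0, "rz": 0.0}, {"tx": 0.0, "ty": 0.0, "tz": 0.77, "rx": 0.0, "ry": 0.0, "rz": 0.0}, {"tx": 0.0, "ty": 0.0, "tz": 0.78, "rx": 0.0, "ry": 0.0, "rz": 0.0}, {"tx": 0.0, "ty": 0.0, "tz": 0.77, "rx": 0.0, "ry": 0.0, "rz": 0.0}, {"tx": 0.0, "ty": 0.0, "tz": 0.78, "rx": 0.0, "ry": 0.0, "rz": 0.0}]
end [0.4879 0.4581 0.014 ] [-3.141 -0.     0.803]
```

Emit:
{"method": "move_arm", "body": {
  "deltas": [
    {"tx": 0,"ty": 0,"tz": -0.93,"rx": 0,"ry": 0,"rz": 0},
    {"tx": 0,"ty": 0,"tz": -0.92,"rx": 0,"ry": 0,"rz": 0},
    {"tx": 0.43,"ty": 0.71,"tz": -0.07,"rx": 0,"ry": 0,"rz": 0.7},
    {"tx": 0.51,"ty": 0.65,"tz": -0.07,"rx": 0,"ry": 0,"rz": 0.69},
    {"tx": 0.59,"ty": 0.58,"tz": -0.07,"rx": 0,"ry": 0,"rz": 0.7}
  ]
}}

```text
time: 10.15
ee_pos: [0.4148, 0.3106, 0.1358]
tcp_rot: [-3.141, -0.0, 1.769]
wrist_force: [0.3, 0.6, -1.8]
finger_gap: 0.0286
grip_force: 49.7
```

Emit:
{"method": "move_arm", "body": {
  "deltas": [
    {"tx": 0.65,"ty": 0.51,"tz": -0.08,"rx": 0,"ry": 0,"rz": 0.69},
    {"tx": 0.71,"ty": 0.43,"tz": -0.07,"rx": 0,"ry": 0,"rz": 0.7},
    {"tx": 0.76,"ty": 0.34,"tz": -0.08,"rx": 0,"ry": 0,"rz": 0.69},
    {"tx": 0.79,"ty": 0.24,"tz": -0.07,"rx": 0,"ry": 0,"rz": 0.7},
    {"tx": 0.81,"ty": 0.14,"tz": -0.08,"rx": 0,"ry": 0,"rz": 0.69}
  ]
}}

```text
time: 10.78
ee_pos: [0.4606, 0.4033, 0.1451]
tcp_rot: [-3.141, 0.001, 1.163]
wrist_force: [-0.1, 0.4, -2.9]
finger_gap: 0.029
grip_force: 49.7
```

Emit:
{"method": "move_arm", "body": {
  "deltas": [
    {"tx": 0.82,"ty": 0.05,"tz": -0.07,"rx": 0,"ry": 0,"rz": 0.7},
    {"tx": 0.83,"ty": -0.06,"tz": -0.08,"rx": 0,"ry": 0,"rz": 0.69},
    {"tx": 0.81,"ty": -0.15,"tz": -0.07,"rx": 0,"ry": 0,"rz": 0.7},
    {"tx": 0,"ty": 0,"tz": 0.78,"rx": 0,"ry": 0,"rz": 0},
    {"tx": 0,"ty": 0,"tz": 0.78,"rx": 0,"ry": 0,"rz": 0}
  ]
}}

```text
time: 11.4
ee_pos: [0.488, 0.4585, 0.111]
tcp_rot: [-3.142, 0.0, 0.803]
wrist_force: [-0.2, 0.1, -2.7]
finger_gap: 0.0292
grip_force: 49.7
```

Run:
```python
from h import *
a=optics.capture("top")["pixels"][80:320,180:440]; b=optics.capture("scene")["pixels"][130:300,220:450]
a=cv2.resize(a,(400,369)); b=cv2.resize(b,(400,296)); cv2.imwrite("pics/chk1.png",np.hstack([a,cv2.copyMakeBorder(b,0,73,0,0,0)]))
s=monitor.observe(); print({k:np.round(s[k],3) for k in ["time","joint_positions","ee_pos","tcp_rot","wrist_force","finger_gap"]})
```

```text
{'time': np.float64(11.5), 'joint_positions': array([0.754, 0.542, 0.143, 1.177, 0.   , 3.093]), 'ee_pos': array([0.487, 0.457, 0.109]), 'tcp_rot': array([-3.141,  0.005,  0.803]), 'wrist_force': array([-0.352, -0.879, -3.332]), 'finger_gap': np.float64(0.029)}
```

View pics/chk1.png

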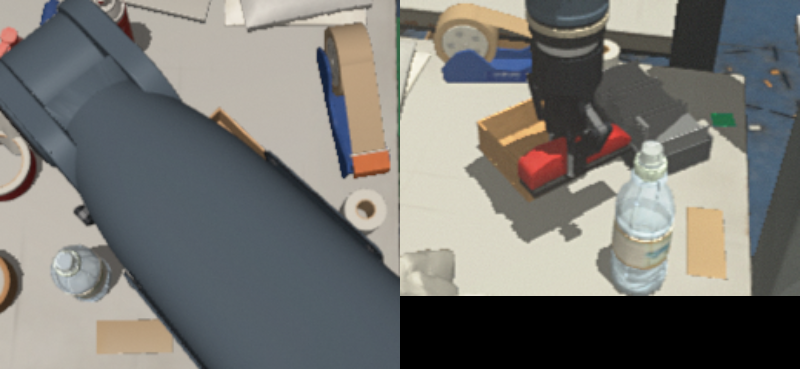

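Emit:
{"method": "move_arm", "body": {
  "deltas": [
    {"tx": 0,"ty": 0,"tz": 1,"rx": 0,"ry": 0,"rz": 0},
    {"tx": 0,"ty": 0,"tz": 1,"rx": 0,"ry": 0,"rz": 0},
    {"tx": 0,"ty": 0,"tz": 1,"rx": 0,"ry": 0,"rz": 0},
    {"tx": 0,"ty": 0,"tz": 0.5,"rx": 0,"ry": 0,"rz": 0},
    {"tx": 0,"ty": 0,"tz": 0.3,"rx": 0,"ry": 0,"rz": 0}
  ]
}}

```text
time: 12.12
ee_pos: [0.4882, 0.4585, 0.0165]
tcp_rot: [-3.141, -0.0, 0.802]
wrist_force: [0.4, 0.9, -2.7]
finger_gap: 0.0293
grip_force: 49.6
```

Emit:
{"method": "move_arm", "body": {
  "deltas": [
    {"tx": 0,"ty": 0,"tz": 0.05,"rx": 0,"ry": 0,"rz": 0},
    {"tx": 0,"ty": 0,"tz": 0.05,"rx": 0,"ry": 0,"rz": 0},
    {"tx": 0,"ty": 0,"tz": 0,"rx": 0,"ry": 0,"rz": 0},
    {"tx": 0,"ty": 0,"tz": 0,"rx": 0,"ry": 0,"rz": 0},
    {"tx": 0,"ty": 0,"tz": 0,"rx": 0,"ry": 0,"rz": 0}
  ]
}}

```text
time: 12.75
ee_pos: [0.4881, 0.4584, 0.0141]
tcp_rot: [-3.142, -0.0, 0.803]
wrist_force: [0.5, -0.2, -2.7]
finger_gap: 0.0291
grip_force: 49.6
```

Emit:
{"method": "move_arm", "body": {
  "deltas": [
    {"tx": 0,"ty": 0,"tz": 0.05,"rx": 0,"ry": 0,"rz": 0},
    {"tx": 0,"ty": 0,"tz": 0.05,"rx": 0,"ry": 0,"rz": 0},
    {"tx": 0,"ty": 0,"tz": 0.05,"rx": 0,"ry": 0,"rz": 0},
    {"tx": 0,"ty": 0,"tz": 0,"rx": 0,"ry": 0,"rz": 0},
    {"tx": 0,"ty": 0,"tz": 0,"rx": 0,"ry": 0,"rz": 0}
  ]
}}

```text
time: 13.38
ee_pos: [0.4881, 0.4583, 0.0107]
tcp_rot: [-3.141, -0.0, 0.802]
wrist_force: [-1.6, -1.9, 5.6]
finger_gap: 0.0291
grip_force: 50.3
```

Emit:
{"method": "move_arm", "body": {
  "deltas": [
    {"tx": 0,"ty": 0,"tz": 0,"rx": 0,"ry": 0,"rz": 0},
    {"tx": 0,"ty": 0,"tz": 0,"rx": 0,"ry": 0,"rz": 0},
    {"tx": 0,"ty": 0,"tz": 0,"rx": 0,"ry": 0,"rz": 0},
    {"tx": 0,"ty": 0,"tz": -0.5,"rx": 0,"ry": 0,"rz": 0},
    {"tx": 0,"ty": 0,"tz": -1,"rx": 0,"ry": 0,"rz": 0}
  ],
  "grip": 0.2
}}

```text
time: 14.0
ee_pos: [0.4876, 0.458, 0.0477]
tcp_rot: [-3.141, 0.002, 0.803]
wrist_force: [0.7, 0.6, -0.4]
finger_gap: 0.0511
grip_force: 0.0
```

Emit:
{"method": "move_arm", "body": {
  "deltas": [
    {"tx": 0,"ty": 0,"tz": -1,"rx": 0,"ry": 0,"rz": 0},
    {"tx": 0,"ty": 0,"tz": -1,"rx": 0,"ry": 0,"rz": 0},
    {"tx": 0,"ty": 0,"tz": -1,"rx": 0,"ry": 0,"rz": 0},
    {"tx": 0,"ty": 0,"tz": -1,"rx": 0,"ry": 0,"rz": 0},
    {"tx": 0,"ty": 0,"tz": -1,"rx": 0,"ry": 0,"rz": 0}
  ]
}}

```text
time: 14.62
ee_pos: [0.4881, 0.4584, 0.1745]
tcp_rot: [-3.142, -0.001, 0.803]
wrist_force: [0.7, -0.0, 0.7]
finger_gap: 0.0514
grip_force: 0.0
```

Run:
```python
from h import *
c=optics.capture("wrist"); spots(c,["stapler_mid"],1)
s=monitor.observe(); print(s["time"],s["joint_positions"])
# wheel tab estimate: (.488,.2344); organiser yaw 38.2. hover behind/above with yaw 128.2
plan([([.45,.27,.20],down(128.2),11)])
```

```text
stapler_mid 0.88 [0.487 0.464 0.038]
14.725 [7.53954545e-01 5.07862757e-01 2.59691214e-01 1.31697775e+00
 1.07630025e-04 3.09301502e+00]
[{"tx": -0.59, "ty": 0.38, "tz": -0.09, "rx": 0.0, "ry": 0.0, "rz": -0.75}, {"tx": -0.64, "ty": 0.29, "tz": -0.09, "rx": 0.0, "ry": 0.0, "rz": -0.75}, {"tx": -0.67, "ty": 0.21, "tz": -0.09, "rx": 0.0, "ry": 0.0, "rz": -0.75}, {"tx": -0.69, "ty": 0.12, "tz": -0.09, "rx": 0.0, "ry": 0.0, "rz": -0.75}, {"tx": -0.7, "ty": 0.03, "tz": -0.09, "rx": 0.0, "ry": 0.0, "rz": -0.75}]
[{"tx": -0.7, "ty": -0.06, "tz": -0.09, "rx": 0.0, "ry": 0.0, "rz": -0.75}, {"tx": -0.69, "ty": -0.16, "tz": -0.09, "rx": 0.01, "ry": 0.0, "rz": -0.74}, {"tx": -0.66, "ty": -0.24, "tz": -0.09, "rx": 0.01, "ry": 0.0, "rz": -0.75}, {"tx": -0.62, "ty": -0.33, "tz": -0.08, "rx": 0.0, "ry": -0.01, "rz": -0.74}, {"tx": -0.58, "ty": -0.4, "tz": -0.08, "rx": 0.01, "ry": 0.0, "rz": -0.75}]
[{"tx": -0.52, "ty": -0.48, "tz": -0.09, "rx": 0.0, "ry": -0.01, "rz": -0.74}, {"tx": 0, "ty": 0, "tz": 0, "rx": 0, "ry": 0, "rz": 0}, {"tx": 0, "ty": 0, "tz": 0, "rx": 0, "ry": 0, "rz": 0}, {"tx": 0, "ty": 0, "tz": 0, "rx": 0, "ry": 0, "rz": 0}, {"tx": 0, "ty": 0, "tz": 0, "rx": 0, "ry": 0, "rz": 0}]
end [0.4499 0.27   0.2001] [3.141e+00 1.000e-03 2.237e+00]
```

Emit:
{"method": "move_arm", "body": {
  "deltas": [
    {"tx": -0.59,"ty": 0.38,"tz": -0.09,"rx": 0,"ry": 0,"rz": -0.75},
    {"tx": -0.64,"ty": 0.29,"tz": -0.09,"rx": 0,"ry": 0,"rz": -0.75},
    {"tx": -0.67,"ty": 0.21,"tz": -0.09,"rx": 0,"ry": 0,"rz": -0.75},
    {"tx": -0.69,"ty": 0.12,"tz": -0.09,"rx": 0,"ry": 0,"rz": -0.75},
    {"tx": -0.7,"ty": 0.03,"tz": -0.09,"rx": 0,"ry": 0,"rz": -0.75}
  ]
}}

```text
time: 15.35
ee_pos: [0.4701, 0.3718, 0.1837]
tcp_rot: [-3.141, 0.0, 1.461]
wrist_force: [-0.9, 0.2, 0.9]
finger_gap: 0.0512
grip_force: 0.0
```

Emit:
{"method": "move_arm", "body": {
  "deltas": [
    {"tx": -0.7,"ty": -0.06,"tz": -0.09,"rx": 0,"ry": 0,"rz": -0.75},
    {"tx": -0.69,"ty": -0.16,"tz": -0.09,"rx": 0,"ry": 0,"rz": -0.74},
    {"tx": -0.66,"ty": -0.24,"tz": -0.09,"rx": 0,"ry": 0,"rz": -0.75},
    {"tx": -0.62,"ty": -0.33,"tz": -0.08,"rx": 0,"ry": 0,"rz": -0.74},
    {"tx": -0.58,"ty": -0.4,"tz": -0.08,"rx": 0,"ry": 0,"rz": -0.75}
  ]
}}

```text
time: 15.98
ee_pos: [0.4521, 0.2856, 0.1945]
tcp_rot: [-3.141, -0.0, 2.112]
wrist_force: [0.6, 0.7, 0.9]
finger_gap: 0.051
grip_force: 0.0
```

Emit:
{"method": "move_arm", "body": {
  "deltas": [
    {"tx": -0.52,"ty": -0.48,"tz": -0.09,"rx": 0,"ry": 0,"rz": -0.74},
    {"tx": 0,"ty": 0,"tz": 0,"rx": 0,"ry": 0,"rz": 0},
    {"tx": 0,"ty": 0,"tz": 0,"rx": 0,"ry": 0,"rz": 0},
    {"tx": 0,"ty": 0,"tz": 0,"rx": 0,"ry": 0,"rz": 0},
    {"tx": 0,"ty": 0,"tz": 0,"rx": 0,"ry": 0,"rz": 0}
  ]
}}

```text
time: 16.6
ee_pos: [0.4489, 0.2694, 0.1966]
tcp_rot: [-3.141, -0.0, 2.237]
wrist_force: [-0.0, -0.8, -0.4]
finger_gap: 0.051
grip_force: 0.0
```

Run:
```python
from h import *
c=optics.capture("wrist"); cv2.imwrite("pics/w3.png",c["pixels"]); json.dump({k:np.array(c[k]).tolist() for k in ["origin","rotation","K"]},open("w3.json","w"))
spots(c,["wheel_bin_tab","tray"],2)
s=monitor.observe(); print({k:np.round(s[k],3) for k in ["time","joint_positions","ee_pos","tcp_rot","wrist_force","finger_gap"]})
```

```text
wheel_bin_tab 0.75 [0.455 0.197 0.044]
tray 0.68 [0.561 0.346 0.001]
tray 0.54 [0.396 0.326 0.018]
{'time': np.float64(16.75), 'joint_positions': array([ 0.54 ,  0.249, -0.088,  1.234,  0.   ,  1.445]), 'ee_pos': array([0.449, 0.269, 0.197]), 'tcp_rot': array([-3.141, -0.   ,  2.237]), 'wrist_force': array([-0.452,  0.21 , -0.872]), 'finger_gap': np.float64(0.051)}
```

View pics/w3.png

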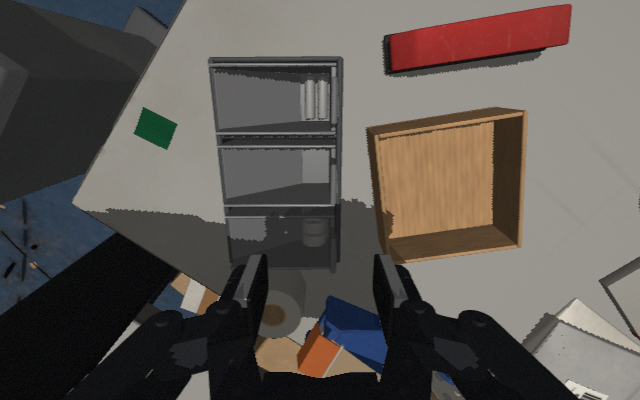

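Run:
```python
from h import *
c=json.load(open("w3.json"))
for u,v,z in [(337,90,.09),(337,165,.09),(336,235,.09),(209,58,.042),(342,58,.042),(229,270,.042),(334,270,.064)]: print((u,v),ray(c,u,v,z).round(4))
im=cv2.imread("pics/w3.png")[45:285,200:400]
im=cv2.convertScaleAbs(im,alpha=1.7)
cv2.imwrite("pics/w3c.png",cv2.resize(im,None,fx=2.5,fy=2.5,interpolation=cv2.INTER_NEAREST))
```

```text
(337, 90) [0.4072 0.3424 0.09  ]
(337, 165) [0.442  0.2997 0.09  ]
(336, 235) [0.479  0.2529 0.09  ]
(209, 58) [0.3097 0.2972 0.042 ]
(342, 58) [0.3968 0.3656 0.042 ]
(229, 270) [0.4332 0.1373 0.042 ]
(334, 270) [0.5095 0.2142 0.064 ]
```

View pics/w3c.png

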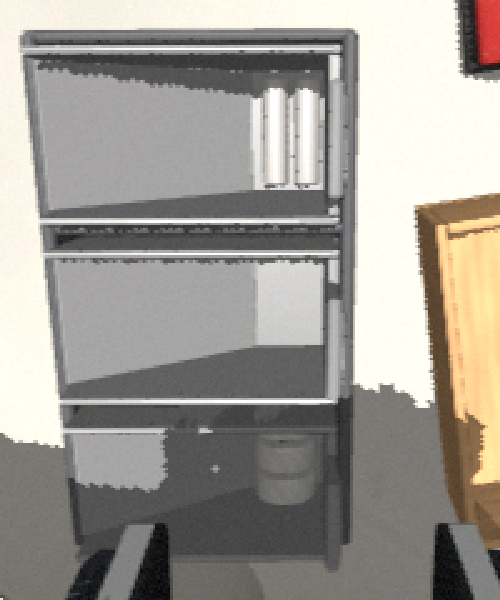

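Run:
```python
from h import *
c=json.load(open("w3.json"))
P=np.array([ray(c,u,v,.088) for u,v in [(334.7,100),(334.6,184),(333.6,250)]]); print(P.round(4))
for u,v,z in [(200+331/2.5,45+80/2.5,.09),(200+331/2.5,45+195/2.5,.09),(200+331/2.5,45+290/2.5,.09),(200+331/2.5,45+405/2.5,.09),(200+328/2.5,45+455/2.5,.09),(200+328/2.5,45+570/2.5,.09)]: print(ray(c,u,v,z).round(4))
d=P[2]-P[0]; print(np.linalg.norm(d),np.degrees(np.arctan2(d[1],d[0]))+90)
T=[.486,.2355]
plan([([*T,.12],down(38.3+90),4),([*T,.085],None,2)])
```

```text
[[0.4104 0.336  0.088 ]
 [0.4507 0.2862 0.088 ]
 [0.487  0.24   0.088 ]]
[0.3991 0.3472 0.09  ]
[0.4192 0.3223 0.09  ]
[0.4373 0.2999 0.09  ]
[0.461  0.2704 0.09  ]
[0.4713 0.2561 0.09  ]
[0.4987 0.222  0.09  ]
0.12286780066597656 38.56392420218974
[{"tx": -0.49, "ty": 0.08, "tz": 0.77, "rx": 0.0, "ry": 0.0, "rz": 0.0}, {"tx": -0.5, "ty": 0.08, "tz": 0.77, "rx": 0.0, "ry": 0.0, "rz": 0.0}, {"tx": -0.49, "ty": 0.09, "tz": 0.76, "rx": 0.0, "ry": 0.0, "rz": -0.01}, {"tx": -0.5, "ty": 0.08, "tz": 0.77, "rx": 0.0, "ry": 0.0, "rz": 0.0}, {"tx": 0.0, "ty": 0.0, "tz": 0.7, "rx": 0.0, "ry": 0.0, "rz": 0.0}]
[{"tx": 0.0, "ty": 0.0, "tz": 0.7, "rx": 0.0, "ry": 0.0, "rz": 0.0}, {"tx": 0, "ty": 0, "tz": 0, "rx": 0, "ry": 0, "rz": 0}, {"tx": 0, "ty": 0, "tz": 0, "rx": 0, "ry": 0, "rz": 0}, {"tx": 0, "ty": 0, "tz": 0, "rx": 0, "ry": 0, "rz": 0}, {"tx": 0, "ty": 0, "tz": 0, "rx": 0, "ry": 0, "rz": 0}]
end [0.486  0.2354 0.085 ] [-3.141 -0.     2.239]
```

Emit:
{"method": "move_arm", "body": {
  "deltas": [
    {"tx": -0.51,"ty": 0.11,"tz": 0.77,"rx": 0,"ry": 0,"rz": 0},
    {"tx": -0.51,"ty": 0.11,"tz": 0.77,"rx": 0,"ry": 0,"rz": -0.01},
    {"tx": -0.51,"ty": 0.11,"tz": 0.77,"rx": 0,"ry": 0,"rz": 0},
    {"tx": -0.51,"ty": 0.11,"tz": 0.76,"rx": 0,"ry": 0,"rz": 0},
    {"tx": 0,"ty": 0,"tz": 0.5,"rx": 0,"ry": 0,"rz": 0}
  ]
}}

```text
time: 17.38
ee_pos: [0.4893, 0.2353, 0.1066]
tcp_rot: [-3.141, -0.0, 2.238]
wrist_force: [-0.5, -0.0, -0.2]
finger_gap: 0.0511
grip_force: 0.0
```

Emit:
{"method": "move_arm", "body": {
  "deltas": [
    {"tx": 0,"ty": 0,"tz": 0.5,"rx": 0,"ry": 0,"rz": 0},
    {"tx": 0,"ty": 0,"tz": 0.5,"rx": 0,"ry": 0,"rz": 0},
    {"tx": 0,"ty": 0,"tz": 0.5,"rx": 0,"ry": 0,"rz": 0},
    {"tx": 0,"ty": 0,"tz": 0.43,"rx": 0,"ry": 0,"rz": 0},
    {"tx": 0,"ty": 0,"tz": 0,"rx": 0,"ry": 0,"rz": 0}
  ]
}}

```text
time: 18.0
ee_pos: [0.4885, 0.2356, 0.0585]
tcp_rot: [-3.14, -0.0, 2.239]
wrist_force: [-0.3, -0.1, 0.9]
finger_gap: 0.0513
grip_force: 0.0
```

Emit:
{"method": "move_arm", "body": {
  "deltas": [
    {"tx": 0,"ty": 0,"tz": 0,"rx": 0,"ry": 0,"rz": 0},
    {"tx": 0,"ty": 0,"tz": 0,"rx": 0,"ry": 0,"rz": 0},
    {"tx": 0,"ty": 0,"tz": 0,"rx": 0,"ry": 0,"rz": 0},
    {"tx": 0,"ty": 0,"tz": 0,"rx": 0,"ry": 0,"rz": 0},
    {"tx": 0,"ty": 0,"tz": 0,"rx": 0,"ry": 0,"rz": 0}
  ],
  "grip": -1,
  "squeeze": 20
}}

```text
time: 18.62
ee_pos: [0.4892, 0.2357, 0.0598]
tcp_rot: [3.141, 0.0, 2.239]
wrist_force: [-1.3, -1.6, 6.0]
finger_gap: 0.0046
grip_force: 24.5
```

Run:
```python
from h import *
c=optics.capture("wrist"); cv2.imwrite("pics/w4.png",c["pixels"])
s=monitor.observe(); print({k:np.round(s[k],4) for k in ["time","joint_positions","ee_pos","tcp_rot","wrist_force","ft_torque","finger_gap"]})
```

```text
{'time': np.float64(18.675), 'joint_positions': array([ 0.4491,  0.3813, -0.2721,  0.9168, -0.    ,  1.3518]), 'ee_pos': array([0.4892, 0.2358, 0.0598]), 'tcp_rot': array([3.1411e+00, 1.0000e-04, 2.2389e+00]), 'wrist_force': array([-2.0904, -0.8572,  6.2174]), 'ft_torque': array([-0.3148,  0.3375,  0.0184]), 'finger_gap': np.float64(0.0046)}
```

Emit:
{"method": "move_arm", "body": {
  "deltas": [
    {"tx": 0,"ty": 0,"tz": 0,"rx": 0,"ry": 0,"rz": 0},
    {"tx": 0,"ty": 0,"tz": 0,"rx": 0,"ry": 0,"rz": 0},
    {"tx": 0,"ty": 0,"tz": -0.1,"rx": 0,"ry": 0,"rz": 0},
    {"tx": 0,"ty": 0,"tz": -0.3,"rx": 0,"ry": 0,"rz": 0},
    {"tx": 0,"ty": 0,"tz": -0.4,"rx": 0,"ry": 0,"rz": 0}
  ],
  "squeeze": 110
}}

```text
time: 19.3
ee_pos: [0.4889, 0.2357, 0.0797]
tcp_rot: [-3.141, -0.0, 2.239]
wrist_force: [0.2, 0.8, -2.9]
finger_gap: 0.0036
grip_force: 107.5
```

Run:
```python
from h import *
s=monitor.observe(); print({k:np.round(s[k],4) for k in ["time","ee_pos","tcp_rot","wrist_force","ft_torque","finger_gap"]})
```

```text
{'time': np.float64(19.3), 'ee_pos': array([0.4889, 0.2357, 0.0797]), 'tcp_rot': array([-3.1410e+00, -2.0000e-04,  2.2389e+00]), 'wrist_force': array([ 0.1908,  0.7983, -2.9446]), 'ft_torque': array([ 0.0169, -0.0827, -0.0483]), 'finger_gap': np.float64(0.0036)}
```

```bash
cat > fit.py <<'E'
import numpy as np
from scipy.optimize import least_squares
D=np.array([(.238,-.014,.5255,.231),(.003,-.032,.400,.333),(-.215,-.221,.274,.331),(.178,-.324,.461,.144),(.542,.143,.668,.109),(.508,.2597,.669,.1745),(.249,-.088,.5235,.197),(.3813,-.2721,.5431,.0598),(-.32,-.286,.215,.331)])
def m(x,q2,q3):
    r0,L1,b,L2,al,h=x; a=q2-q3+al
    return r0+L1*np.sin(q2+b)+L2*np.cos(a), h+L1*np.cos(q2+b)-L2*np.sin(a)
f=lambda x: np.r_[m(x,D[:,0],D[:,1])[0]-D[:,2],m(x,D[:,0],D[:,1])[1]-D[:,3]]
s=least_squares(f,[.05,.58,0,.35,0,0]); x=s.x
E
python3 - <<'E'
from fit import *
print(x.round(4),abs(s.fun).max())
E
python3 - <<'E'
from h import *
plan([([.4889,.2357,.165],None,4)])
E
```

```text
[ 5.000e-04  5.721e-01  4.200e-03  3.944e-01 -6.080e-02 -2.498e-01] 0.001770864149367335
[{"tx": 0.0, "ty": 0.0, "tz": -0.85, "rx": 0.0, "ry": 0.0, "rz": 0.0}, {"tx": 0.0, "ty": 0.0, "tz": -0.85, "rx": 0.0, "ry": 0.0, "rz": 0.0}, {"tx": 0.0, "ty": 0.0, "tz": -0.86, "rx": 0.0, "ry": 0.0, "rz": 0.0}, {"tx": 0.0, "ty": 0.0, "tz": -0.85, "rx": 0.0, "ry": 0.0, "rz": 0.0}, {"tx": 0, "ty": 0, "tz": 0, "rx": 0, "ry": 0, "rz": 0}]
end [0.489  0.2357 0.1649] [-3.141 -0.     2.239]
```

Emit:
{"method": "move_arm", "body": {
  "deltas": [
    {"tx": 0,"ty": 0,"tz": -0.85,"rx": 0,"ry": 0,"rz": 0},
    {"tx": 0,"ty": 0,"tz": -0.85,"rx": 0,"ry": 0,"rz": 0},
    {"tx": 0,"ty": 0,"tz": -0.85,"rx": 0,"ry": 0,"rz": 0},
    {"tx": 0,"ty": 0,"tz": -0.85,"rx": 0,"ry": 0,"rz": 0},
    {"tx": 0,"ty": 0,"tz": 0,"rx": 0,"ry": 0,"rz": 0}
  ]
}}

```text
time: 19.92
ee_pos: [0.49, 0.2362, 0.1661]
tcp_rot: [3.138, 0.001, 2.239]
wrist_force: [0.4, 0.2, -3.3]
finger_gap: 0.0033
grip_force: 107.6
```

```bash
cat >> h.py <<'E'
LIP=np.array([0,-.0975,.010])
def tip(th,yaw=121.6): return down(yaw)*R.from_rotvec([-np.radians(th),0,0])
def tipwp(th,lip,n,yaw=121.6): T=tip(th,yaw); return (np.array(lip)-T.apply(LIP),T,n)
E
python3 - <<'E'
from h import *
L=[.566,.349]
print(monitor.observe()["ee_pos"])
plan([tipwp(8,[.49,.285,.160],4),tipwp(25,[*L,.135],5)]+[tipwp(25+10*i,[*L,.135-.007*i],1) for i in range(1,6)])
E
```

```text
[0.49004088 0.23621612 0.1661408 ]Traceback (most recent call last):
  File "<stdin>", line 4, in <module>
  File "h.py", line 24, in plan
    assert abs(np.r_[d,r]).max()<=1,(P,d,r)
           ^^^^^^^^^^^^^^^^^^^^^^^^
AssertionError: (array([0.57104983, 0.33486219, 0.18347206]), array([ 0.27,  1.25, -0.17]), array([-0.19, -0.01,  0.17]))
```

Run:
```python
from h import *
L=[.566,.349]
plan([tipwp(6,[.49,.285,.160],6),tipwp(25,[*L,.135],4)]+[tipwp(25+9*i,[*L,.135-.006*i],1) for i in range(1,6)])
```

```text
[{"tx": 0.18, "ty": 0.84, "tz": -0.09, "rx": -0.1, "ry": -0.01, "rz": 0.11}, {"tx": 0.2, "ty": 0.83, "tz": -0.08, "rx": -0.1, "ry": 0.0, "rz": 0.11}, {"tx": 0.21, "ty": 0.83, "tz": -0.06, "rx": -0.09, "ry": -0.01, "rz": 0.11}, {"tx": 0.23, "ty": 0.83, "tz": -0.05, "rx": -0.1, "ry": 0.0, "rz": 0.11}, {"tx": 0.24, "ty": 0.83, "tz": -0.03, "rx": -0.09, "ry": -0.01, "rz": 0.11}]
[{"tx": 0.26, "ty": 0.82, "tz": -0.02, "rx": -0.1, "ry": 0.0, "rz": 0.12}, {"tx": 0.15, "ty": 0.86, "tz": 0.04, "rx": -0.47, "ry": 0.0, "rz": 0.0}, {"tx": 0.15, "ty": 0.86, "tz": 0.11, "rx": -0.48, "ry": 0.0, "rz": 0.0}, {"tx": 0.15, "ty": 0.85, "tz": 0.18, "rx": -0.47, "ry": 0.0, "rz": 0.0}, {"tx": 0.14, "ty": 0.83, "tz": 0.25, "rx": -0.48, "ry": 0.0, "rz": 0.0}]
[{"tx": 0.0, "ty": -0.21, "tz": -0.39, "rx": -0.9, "ry": 0.0, "rz": 0.0}, {"tx": 0.0, "ty": -0.25, "tz": -0.41, "rx": -0.9, "ry": 0.0, "rz": 0.0}, {"tx": 0.0, "ty": -0.27, "tz": -0.43, "rx": -0.9, "ry": 0.0, "rz": 0.0}, {"tx": 0.0, "ty": -0.3, "tz": -0.45, "rx": -0.9, "ry": 0.0, "rz": 0.0}, {"tx": 0.0, "ty": -0.32, "tz": -0.49, "rx": -0.9, "ry": 0.0, "rz": 0.0}]
end [0.5865 0.3616 0.2001] [ 1.920e+00 -1.000e-03  2.122e+00]
```

Emit:
{"method": "move_arm", "body": {
  "deltas": [
    {"tx": 0.18,"ty": 0.84,"tz": -0.09,"rx": -0.1,"ry": 0,"rz": 0.11},
    {"tx": 0.2,"ty": 0.83,"tz": -0.08,"rx": -0.1,"ry": 0,"rz": 0.11},
    {"tx": 0.21,"ty": 0.83,"tz": -0.06,"rx": -0.09,"ry": -0.01,"rz": 0.11},
    {"tx": 0.23,"ty": 0.83,"tz": -0.05,"rx": -0.1,"ry": 0,"rz": 0.11},
    {"tx": 0.24,"ty": 0.83,"tz": -0.03,"rx": -0.09,"ry": 0,"rz": 0.11}
  ]
}}

```text
time: 20.55
ee_pos: [0.5582, 0.3196, 0.1754]
tcp_rot: [3.057, -0.003, 2.142]
wrist_force: [1.5, -0.7, -2.1]
finger_gap: 0.0034
grip_force: 107.7
```

Emit:
{"method": "move_arm", "body": {
  "deltas": [
    {"tx": 0.26,"ty": 0.82,"tz": -0.02,"rx": -0.1,"ry": 0,"rz": 0.12},
    {"tx": 0.15,"ty": 0.86,"tz": 0.04,"rx": -0.47,"ry": 0,"rz": 0},
    {"tx": 0.15,"ty": 0.86,"tz": 0.11,"rx": -0.48,"ry": 0,"rz": 0},
    {"tx": 0.15,"ty": 0.85,"tz": 0.18,"rx": -0.47,"ry": 0,"rz": 0},
    {"tx": 0.14,"ty": 0.83,"tz": 0.25,"rx": -0.48,"ry": 0,"rz": 0}
  ]
}}

```text
time: 21.18
ee_pos: [0.6377, 0.3937, 0.1831]
tcp_rot: [2.706, -0.005, 2.122]
wrist_force: [0.1, -0.1, -1.6]
finger_gap: 0.0034
grip_force: 107.8
```

Run:
```python
from h import *
c=optics.capture("scene"); cv2.imwrite("pics/s5.png",c["pixels"])
s=monitor.observe(); print({k:np.round(s[k],4) for k in ["time","joint_positions","ee_pos","tcp_rot","wrist_force","ft_torque","finger_gap"]})
T=R.from_euler("xyz",s["tcp_rot"]); print("lip",(s["ee_pos"]+T.apply(LIP)).round(3))
spots(c,["tray","wheel_bin_lip"],1)
```

```text
{'time': np.float64(21.225), 'joint_positions': array([ 0.5519,  0.3428, -0.1028,  0.6859,  0.0043,  1.5736]), 'ee_pos': array([0.6382, 0.3945, 0.1827]), 'tcp_rot': array([ 2.7023, -0.0051,  2.122 ]), 'wrist_force': array([ 0.5243,  0.6538, -2.1421]), 'ft_torque': array([-0.2481,  0.4734,  0.0319]), 'finger_gap': np.float64(0.0028)}
lip [0.567 0.351 0.132]
tray 0.95 [0.547 0.335 0.023]
wheel_bin_lip 0.78 [0.61  0.39  0.146]
```

Emit:
{"method": "move_arm", "body": {
  "deltas": [
    {"tx": 0,"ty": -0.21,"tz": -0.39,"rx": -0.9,"ry": 0,"rz": 0},
    {"tx": 0,"ty": -0.25,"tz": -0.41,"rx": -0.9,"ry": 0,"rz": 0},
    {"tx": 0,"ty": -0.27,"tz": -0.43,"rx": -0.9,"ry": 0,"rz": 0},
    {"tx": 0,"ty": -0.3,"tz": -0.45,"rx": -0.9,"ry": 0,"rz": 0},
    {"tx": 0,"ty": -0.32,"tz": -0.49,"rx": -0.9,"ry": 0,"rz": 0}
  ]
}}

```text
time: 21.95
ee_pos: [0.6002, 0.3699, 0.1928]
tcp_rot: [2.051, -0.005, 2.122]
wrist_force: [1.2, 0.7, -2.7]
finger_gap: 0.0033
grip_force: 108.4
```

Run:
```python
from h import *
c=optics.capture("scene"); cv2.imwrite("pics/s6.png",c["pixels"])
spots(c,["wheel_0","wheel_bin_lip"],3)
s=monitor.observe(); print({k:np.round(s[k],4) for k in ["time","joint_positions","ee_pos","tcp_rot","wrist_force","ft_torque","finger_gap"]})
T=R.from_euler("xyz",s["tcp_rot"]); print("lip",(s["ee_pos"]+T.apply(LIP)).round(3))
```

```text
wheel_0 0.37 [0.53  0.311 0.054]
wheel_bin_lip 0.58 [0.595 0.387 0.158]
{'time': np.float64(22.1), 'joint_positions': array([ 0.5516,  0.2308, -0.9319, -0.6719,  0.0017,  1.5751]), 'ee_pos': array([0.5996, 0.3696, 0.1887]), 'tcp_rot': array([ 2.0615, -0.0046,  2.1219]), 'wrist_force': array([-0.3043, -0.5984, -2.1131]), 'ft_torque': array([-0.5951,  0.9236, -0.0189]), 'finger_gap': np.float64(0.0034)}
lip [0.568 0.35  0.098]
```

Run:
```python
from h import *
plan([tipwp(67,[.572,.352,.105],1),tipwp(72,[.576,.355,.110],1)])
```

```text
[{"tx": -0.02, "ty": 0.28, "tz": -0.32, "rx": -0.51, "ry": -0.01, "rz": -0.02}, {"tx": 0.02, "ty": 0.21, "tz": -0.24, "rx": -0.5, "ry": 0.0, "rz": 0.0}, {"tx": 0, "ty": 0, "tz": 0, "rx": 0, "ry": 0, "rz": 0}, {"tx": 0, "ty": 0, "tz": 0, "rx": 0, "ry": 0, "rz": 0}, {"tx": 0, "ty": 0, "tz": 0, "rx": 0, "ry": 0, "rz": 0}]
end [0.5935 0.3657 0.2058] [ 1.885e+00 -1.000e-03  2.122e+00]
```

Emit:
{"method": "move_arm", "body": {
  "deltas": [
    {"tx": 0,"ty": 0.28,"tz": -0.32,"rx": -0.5,"ry": 0,"rz": 0},
    {"tx": 0,"ty": 0.21,"tz": -0.24,"rx": -0.5,"ry": 0,"rz": 0},
    {"tx": 0,"ty": 0,"tz": 0,"rx": 0,"ry": 0,"rz": 0},
    {"tx": 0,"ty": 0,"tz": 0,"rx": 0,"ry": 0,"rz": 0},
    {"tx": 0,"ty": 0,"tz": 0,"rx": 0,"ry": 0,"rz": 0}
  ]
}}

```text
time: 22.72
ee_pos: [0.5952, 0.3669, 0.2101]
tcp_rot: [1.879, -0.004, 2.122]
wrist_force: [-0.4, 0.2, -1.0]
finger_gap: 0.0034
grip_force: 108.4
```

Run:
```python
from h import *
c=optics.capture("scene"); t=optics.capture("wrist")
spots(c,["wheel_0"],3)
s=monitor.observe(); print({k:np.round(s[k],4) for k in ["time","joint_positions","ee_pos","tcp_rot","wrist_force","ft_torque","finger_gap"]})
a=cv2.resize(c["pixels"][150:280,240:450],(400,248)); cv2.imwrite("pics/s7.png",np.hstack([a,cv2.resize(t["pixels"],(397,248))]))
```

```text
wheel_0 0.5 [0.521 0.305 0.027]
wheel_0 0.45 [0.501 0.321 0.026]
{'time': np.float64(22.875), 'joint_positions': array([ 5.5200e-01,  3.4520e-01, -1.0856e+00, -1.1228e+00,  7.0000e-04,
        1.5751e+00]), 'ee_pos': array([0.5947, 0.3665, 0.21  ]), 'tcp_rot': array([ 1.8788, -0.0043,  2.1221]), 'wrist_force': array([-0.0621, -0.3606, -1.4776]), 'ft_torque': array([-0.5729,  0.972 ,  0.0724]), 'finger_gap': np.float64(0.0028)}
```

View pics/s7.png

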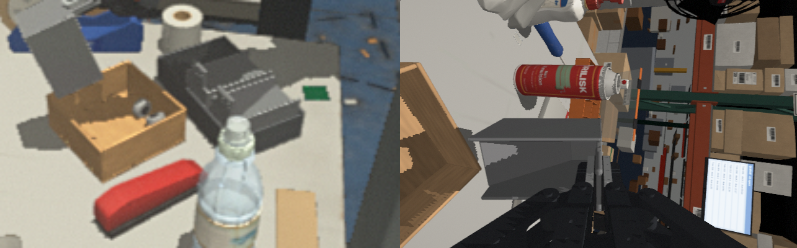

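Run:
```python
from h import *
L=[.566,.349]
plan([tipwp(63,[.57,.352,.11],1),tipwp(54,[.566,.349,.12],1),tipwp(45,[*L,.125],1),tipwp(35,[*L,.13],1),tipwp(25,[*L,.138],1),tipwp(6,[.49,.285,.165],5),([.489,.2357,.17],down(128.28),6)])
```

```text
[{"tx": 0.02, "ty": -0.24, "tz": 0.36, "rx": 0.94, "ry": -0.01, "rz": -0.02}, {"tx": -0.02, "ty": 0.28, "tz": 0.26, "rx": 0.9, "ry": 0.0, "rz": 0.0}, {"tx": 0.0, "ty": 0.17, "tz": 0.49, "rx": 0.9, "ry": 0.0, "rz": 0.0}, {"tx": 0.0, "ty": 0.16, "tz": 0.55, "rx": 1.0, "ry": 0.0, "rz": 0.0}, {"tx": 0.0, "ty": 0.19, "tz": 0.42, "rx": 1.0, "ry": 0.0, "rz": 0.0}]
[{"tx": -0.12, "ty": -0.64, "tz": -0.27, "rx": 0.38, "ry": 0.0, "rz": 0.0}, {"tx": -0.12, "ty": -0.65, "tz": -0.23, "rx": 0.38, "ry": 0.0, "rz": 0.0}, {"tx": -0.11, "ty": -0.67, "tz": -0.18, "rx": 0.38, "ry": 0.0, "rz": 0.0}, {"tx": -0.12, "ty": -0.68, "tz": -0.14, "rx": 0.38, "ry": 0.0, "rz": 0.0}, {"tx": -0.11, "ty": -0.69, "tz": -0.09, "rx": 0.38, "ry": 0.0, "rz": 0.0}]
[{"tx": -0.28, "ty": -0.82, "tz": 0.02, "rx": 0.1, "ry": 0.01, "rz": -0.11}, {"tx": -0.26, "ty": -0.83, "tz": 0.03, "rx": 0.1, "ry": 0.0, "rz": -0.11}, {"tx": -0.25, "ty": -0.83, "tz": 0.04, "rx": 0.1, "ry": 0.01, "rz": -0.11}, {"tx": -0.23, "ty": -0.84, "tz": 0.06, "rx": 0.1, "ry": 0.0, "rz": -0.11}, {"tx": -0.21, "ty": -0.84, "tz": 0.07, "rx": 0.1, "ry": 0.01, "rz": -0.12}]
[{"tx": -0.2, "ty": -0.84, "tz": 0.09, "rx": 0.1, "ry": 0.0, "rz": -0.11}, {"tx": 0, "ty": 0, "tz": 0, "rx": 0, "ry": 0, "rz": 0}, {"tx": 0, "ty": 0, "tz": 0, "rx": 0, "ry": 0, "rz": 0}, {"tx": 0, "ty": 0, "tz": 0, "rx": 0, "ry": 0, "rz": 0}, {"tx": 0, "ty": 0, "tz": 0, "rx": 0, "ry": 0, "rz": 0}]
end [0.489  0.2356 0.1699] [-3.141  0.     2.239]
```

Emit:
{"method": "move_arm", "body": {
  "deltas": [
    {"tx": 0,"ty": -0.24,"tz": 0.36,"rx": 0.9,"ry": 0,"rz": 0},
    {"tx": 0,"ty": 0.28,"tz": 0.26,"rx": 0.9,"ry": 0,"rz": 0},
    {"tx": 0,"ty": 0.17,"tz": 0.49,"rx": 0.9,"ry": 0,"rz": 0},
    {"tx": 0,"ty": 0.16,"tz": 0.55,"rx": 1,"ry": 0,"rz": 0},
    {"tx": 0,"ty": 0.19,"tz": 0.42,"rx": 1,"ry": 0,"rz": 0}
  ]
}}

```text
time: 23.5
ee_pos: [0.6356, 0.3917, 0.1885]
tcp_rot: [2.466, -0.004, 2.122]
wrist_force: [0.6, 1.1, -2.3]
finger_gap: 0.0031
grip_force: 108.2
```

Emit:
{"method": "move_arm", "body": {
  "deltas": [
    {"tx": -0.12,"ty": -0.64,"tz": -0.27,"rx": 0.38,"ry": 0,"rz": 0},
    {"tx": -0.12,"ty": -0.65,"tz": -0.23,"rx": 0.38,"ry": 0,"rz": 0},
    {"tx": -0.11,"ty": -0.67,"tz": -0.18,"rx": 0.38,"ry": 0,"rz": 0},
    {"tx": -0.12,"ty": -0.68,"tz": -0.14,"rx": 0.38,"ry": 0,"rz": 0},
    {"tx": -0.11,"ty": -0.69,"tz": -0.09,"rx": 0.38,"ry": 0,"rz": 0}
  ]
}}

```text
time: 24.12
ee_pos: [0.5721, 0.3357, 0.1638]
tcp_rot: [2.796, -0.004, 2.122]
wrist_force: [-0.2, 1.0, -1.8]
finger_gap: 0.003
grip_force: 108.3
```

Run:
```python
from h import *
c=optics.capture("wrist"); spots(c,["wheel_0","tray"],4)
s=monitor.observe(); print(s["time"],s["ee_pos"],s["tcp_rot"],s["wrist_force"])
plan([([.489,.2357,.17],down(128.28),7)])
```

```text
wheel_0 0.95 [0.499 0.322 0.02 ]
wheel_0 0.55 [0.482 0.333 0.016]
wheel_0 0.49 [0.52  0.313 0.012]
tray 0.82 [0.542 0.363 0.001]
24.275 [0.57310436 0.33628397 0.16365421] [ 2.79315268 -0.00419794  2.12193493] [ 0.2330207   0.2554474  -1.20522639]
[{"tx": -0.24, "ty": -0.66, "tz": -0.28, "rx": 0.29, "ry": 0.01, "rz": -0.1}, {"tx": -0.23, "ty": -0.67, "tz": -0.24, "rx": 0.28, "ry": 0.01, "rz": -0.09}, {"tx": -0.21, "ty": -0.69, "tz": -0.21, "rx": 0.29, "ry": 0.01, "rz": -0.1}, {"tx": -0.2, "ty": -0.7, "tz": -0.18, "rx": 0.28, "ry": 0.02, "rz": -0.09}, {"tx": -0.19, "ty": -0.71, "tz": -0.14, "rx": 0.29, "ry": 0.01, "rz": -0.1}]
[{"tx": -0.18, "ty": -0.72, "tz": -0.11, "rx": 0.28, "ry": 0.02, "rz": -0.09}, {"tx": -0.17, "ty": -0.72, "tz": -0.07, "rx": 0.29, "ry": 0.01, "rz": -0.1}, {"tx": 0, "ty": 0, "tz": 0, "rx": 0, "ry": 0, "rz": 0}, {"tx": 0, "ty": 0, "tz": 0, "rx": 0, "ry": 0, "rz": 0}, {"tx": 0, "ty": 0, "tz": 0, "rx": 0, "ry": 0, "rz": 0}]
end [0.4892 0.2357 0.1699] [-3.141  0.     2.239]
```

Run:
```python
from h import *
plan([([.573,.3363,.185],down(123),3),([.489,.2357,.17],down(128.28),6)])
```

```text
[{"tx": 0.0, "ty": 0.1, "tz": -0.27, "rx": 0.67, "ry": 0.0, "rz": -0.05}, {"tx": 0.0, "ty": 0.06, "tz": -0.28, "rx": 0.66, "ry": 0.0, "rz": -0.05}, {"tx": 0.0, "ty": 0.03, "tz": -0.28, "rx": 0.67, "ry": 0.0, "rz": -0.05}, {"tx": -0.26, "ty": -0.83, "tz": 0.1, "rx": 0.0, "ry": 0.0, "rz": -0.09}, {"tx": -0.24, "ty": -0.84, "tz": 0.1, "rx": 0.0, "ry": 0.0, "rz": -0.09}]
[{"tx": -0.23, "ty": -0.84, "tz": 0.1, "rx": 0.0, "ry": 0.0, "rz": -0.09}, {"tx": -0.22, "ty": -0.85, "tz": 0.1, "rx": 0.0, "ry": 0.0, "rz": -0.08}, {"tx": -0.2, "ty": -0.85, "tz": 0.1, "rx": 0.0, "ry": 0.0, "rz": -0.09}, {"tx": -0.19, "ty": -0.85, "tz": 0.11, "rx": 0.0, "ry": 0.0, "rz": -0.08}, {"tx": 0, "ty": 0, "tz": 0, "rx": 0, "ry": 0, "rz": 0}]
end [0.489  0.2357 0.1699] [-3.141  0.     2.238]
```

Emit:
{"method": "move_arm", "body": {
  "deltas": [
    {"tx": 0,"ty": 0.1,"tz": -0.27,"rx": 0.67,"ry": 0,"rz": -0.05},
    {"tx": 0,"ty": 0.06,"tz": -0.28,"rx": 0.66,"ry": 0,"rz": -0.05},
    {"tx": 0,"ty": 0.03,"tz": -0.28,"rx": 0.67,"ry": 0,"rz": -0.05},
    {"tx": -0.26,"ty": -0.83,"tz": 0.1,"rx": 0,"ry": 0,"rz": -0.09},
    {"tx": -0.24,"ty": -0.84,"tz": 0.1,"rx": 0,"ry": 0,"rz": -0.09}
  ]
}}

```text
time: 24.9
ee_pos: [0.5455, 0.3031, 0.1785]
tcp_rot: [-3.141, 0.0, 2.18]
wrist_force: [-0.2, -0.0, -1.6]
finger_gap: 0.0032
grip_force: 108.3
```

Emit:
{"method": "move_arm", "body": {
  "deltas": [
    {"tx": -0.23,"ty": -0.84,"tz": 0.1,"rx": 0,"ry": 0,"rz": -0.09},
    {"tx": -0.22,"ty": -0.85,"tz": 0.1,"rx": 0,"ry": 0,"rz": -0.08},
    {"tx": -0.2,"ty": -0.85,"tz": 0.1,"rx": 0,"ry": 0,"rz": -0.09},
    {"tx": -0.19,"ty": -0.85,"tz": 0.11,"rx": 0,"ry": 0,"rz": -0.08},
    {"tx": 0,"ty": 0,"tz": 0,"rx": 0,"ry": 0,"rz": 0}
  ]
}}

```text
time: 25.52
ee_pos: [0.4882, 0.2351, 0.1698]
tcp_rot: [-3.141, 0.0, 2.238]
wrist_force: [-0.3, 0.4, -1.7]
finger_gap: 0.0034
grip_force: 108.2
```

Run:
```python
from h import *
c=optics.capture("wrist"); cv2.imwrite("pics/w8.png",c["pixels"]); spots(c,["wheel_0","wheel_bin_lip"],4)
s=monitor.observe(); print(s["time"],s["ee_pos"],s["tcp_rot"],s["wrist_force"])
plan([([.489,.2357,.105],down(128.28),3)])
```

```text
wheel_0 0.7 [0.501 0.321 0.02 ]
wheel_0 0.67 [0.487 0.333 0.018]
wheel_0 0.55 [0.523 0.302 0.025]
wheel_bin_lip 0.76 [0.446 0.199 0.149]
wheel_bin_lip 0.47 [0.43  0.236 0.006]
25.675 [0.48955589 0.23629656 0.1699049 ] [3.14128815e+00 4.77431473e-04 2.23843221e+00] [ 0.55279688 -0.24635888 -0.63189818]
[{"tx": 0.0, "ty": -0.01, "tz": 0.87, "rx": 0.0, "ry": 0.0, "rz": 0.0}, {"tx": 0.0, "ty": -0.01, "tz": 0.86, "rx": 0.0, "ry": 0.0, "rz": 0.0}, {"tx": 0.0, "ty": -0.01, "tz": 0.87, "rx": 0.0, "ry": 0.0, "rz": 0.0}, {"tx": 0, "ty": 0, "tz": 0, "rx": 0, "ry": 0, "rz": 0}, {"tx": 0, "ty": 0, "tz": 0, "rx": 0, "ry": 0, "rz": 0}]
end [0.489  0.2358 0.1049] [3.141 0.    2.238]
```

Emit:
{"method": "move_arm", "body": {
  "deltas": [
    {"tx": 0,"ty": 0,"tz": 0.8,"rx": 0,"ry": 0,"rz": 0},
    {"tx": 0,"ty": 0,"tz": 0.8,"rx": 0,"ry": 0,"rz": 0},
    {"tx": 0,"ty": 0,"tz": 0.6,"rx": 0,"ry": 0,"rz": 0},
    {"tx": 0,"ty": 0,"tz": 0.3,"rx": 0,"ry": 0,"rz": 0},
    {"tx": 0,"ty": 0,"tz": 0.2,"rx": 0,"ry": 0,"rz": 0}
  ]
}}

```text
time: 26.3
ee_pos: [0.4889, 0.2357, 0.1019]
tcp_rot: [-3.14, 0.0, 2.239]
wrist_force: [0.2, -0.1, -0.2]
finger_gap: 0.0032
grip_force: 108.2
```

Emit:
{"method": "move_arm", "body": {
  "deltas": [
    {"tx": 0,"ty": 0,"tz": 0.2,"rx": 0,"ry": 0,"rz": 0},
    {"tx": 0,"ty": 0,"tz": 0.2,"rx": 0,"ry": 0,"rz": 0},
    {"tx": 0,"ty": 0,"tz": 0.2,"rx": 0,"ry": 0,"rz": 0},
    {"tx": 0,"ty": 0,"tz": 0,"rx": 0,"ry": 0,"rz": 0},
    {"tx": 0,"ty": 0,"tz": 0,"rx": 0,"ry": 0,"rz": 0}
  ]
}}

```text
time: 26.92
ee_pos: [0.4887, 0.2355, 0.0872]
tcp_rot: [-3.14, 0.0, 2.239]
wrist_force: [0.5, -0.5, -0.6]
finger_gap: 0.0033
grip_force: 108.2
```

Emit:
{"method": "move_arm", "body": {
  "deltas": [
    {"tx": 0,"ty": 0,"tz": 0.2,"rx": 0,"ry": 0,"rz": 0},
    {"tx": 0,"ty": 0,"tz": 0.2,"rx": 0,"ry": 0,"rz": 0},
    {"tx": 0,"ty": 0,"tz": 0.2,"rx": 0,"ry": 0,"rz": 0},
    {"tx": 0,"ty": 0,"tz": 0,"rx": 0,"ry": 0,"rz": 0},
    {"tx": 0,"ty": 0,"tz": 0,"rx": 0,"ry": 0,"rz": 0}
  ]
}}

```text
time: 27.55
ee_pos: [0.4886, 0.2355, 0.0721]
tcp_rot: [-3.14, 0.0, 2.239]
wrist_force: [0.1, -0.1, -1.9]
finger_gap: 0.0034
grip_force: 108.2
```

Emit:
{"method": "move_arm", "body": {
  "deltas": [
    {"tx": 0,"ty": 0,"tz": 0.15,"rx": 0,"ry": 0,"rz": 0},
    {"tx": 0,"ty": 0,"tz": 0.1,"rx": 0,"ry": 0,"rz": 0},
    {"tx": 0,"ty": 0,"tz": 0.1,"rx": 0,"ry": 0,"rz": 0},
    {"tx": 0,"ty": 0,"tz": 0,"rx": 0,"ry": 0,"rz": 0},
    {"tx": 0,"ty": 0,"tz": 0,"rx": 0,"ry": 0,"rz": 0}
  ]
}}

```text
time: 28.18
ee_pos: [0.4886, 0.2355, 0.0634]
tcp_rot: [-3.14, 0.0, 2.239]
wrist_force: [0.5, -0.2, -1.4]
finger_gap: 0.0034
grip_force: 108.2
```

Emit:
{"method": "move_arm", "body": {
  "deltas": [
    {"tx": 0,"ty": 0,"tz": 0.06,"rx": 0,"ry": 0,"rz": 0},
    {"tx": 0,"ty": 0,"tz": 0.06,"rx": 0,"ry": 0,"rz": 0},
    {"tx": 0,"ty": 0,"tz": 0.03,"rx": 0,"ry": 0,"rz": 0},
    {"tx": 0,"ty": 0,"tz": 0,"rx": 0,"ry": 0,"rz": 0},
    {"tx": 0,"ty": 0,"tz": 0,"rx": 0,"ry": 0,"rz": 0}
  ]
}}

```text
time: 28.8
ee_pos: [0.4887, 0.2355, 0.06]
tcp_rot: [-3.14, 0.0, 2.239]
wrist_force: [-1.6, -0.3, 6.8]
finger_gap: 0.0031
grip_force: 109.1
```

Emit:
{"method": "move_arm", "body": {
  "deltas": [
    {"tx": 0,"ty": 0,"tz": 0.02,"rx": 0,"ry": 0,"rz": 0},
    {"tx": 0,"ty": 0,"tz": 0,"rx": 0,"ry": 0,"rz": 0},
    {"tx": 0,"ty": 0,"tz": 0,"rx": 0,"ry": 0,"rz": 0},
    {"tx": 0,"ty": 0,"tz": 0,"rx": 0,"ry": 0,"rz": 0},
    {"tx": 0,"ty": 0,"tz": 0,"rx": 0,"ry": 0,"rz": 0}
  ],
  "squeeze": 20
}}

```text
time: 29.42
ee_pos: [0.4887, 0.2356, 0.0599]
tcp_rot: [-3.141, 0.0, 2.239]
wrist_force: [-2.9, -1.0, 10.2]
finger_gap: 0.0036
grip_force: 110.4
```

Emit:
{"method": "move_arm", "body": {
  "deltas": [
    {"tx": 0,"ty": 0,"tz": 0,"rx": 0,"ry": 0,"rz": 0},
    {"tx": 0,"ty": 0,"tz": 0,"rx": 0,"ry": 0,"rz": 0},
    {"tx": 0,"ty": 0,"tz": 0,"rx": 0,"ry": 0,"rz": 0},
    {"tx": 0,"ty": 0,"tz": 0,"rx": 0,"ry": 0,"rz": 0},
    {"tx": 0,"ty": 0,"tz": -0.2,"rx": 0,"ry": 0,"rz": 0}
  ],
  "grip": 0.1
}}

```text
time: 30.05
ee_pos: [0.4883, 0.2353, 0.0639]
tcp_rot: [-3.139, -0.0, 2.239]
wrist_force: [-0.0, 0.1, -0.7]
finger_gap: 0.0468
grip_force: 0.0
```

Emit:
{"method": "move_arm", "body": {
  "deltas": [
    {"tx": 0,"ty": 0,"tz": -0.7,"rx": 0,"ry": 0,"rz": 0},
    {"tx": 0,"ty": 0,"tz": -1,"rx": 0,"ry": 0,"rz": 0},
    {"tx": 0,"ty": 0,"tz": -1,"rx": 0,"ry": 0,"rz": 0},
    {"tx": 0,"ty": 0,"tz": -1,"rx": 0,"ry": 0,"rz": 0},
    {"tx": 0,"ty": 0,"tz": -1,"rx": 0,"ry": 0,"rz": 0}
  ]
}}

```text
time: 30.68
ee_pos: [0.4887, 0.2356, 0.1828]
tcp_rot: [-3.14, 0.0, 2.238]
wrist_force: [0.5, 0.1, -0.8]
finger_gap: 0.0467
grip_force: 0.0
```

Run:
```python
from h import *
s=monitor.observe(); print(s["time"],s["ee_pos"],s["tcp_rot"])
plan([([.449,.2694,.1966],down(128.17),4)])
```

```text
30.675 [0.48868134 0.23556908 0.18284139] [-3.14039677e+00  2.16922947e-04  2.23848486e+00]
[{"tx": 0.51, "ty": -0.1, "tz": -0.14, "rx": 0.0, "ry": 0.0, "rz": 0.0}, {"tx": 0.51, "ty": -0.1, "tz": -0.14, "rx": 0.0, "ry": 0.0, "rz": 0.0}, {"tx": 0.51, "ty": -0.1, "tz": -0.14, "rx": 0.0, "ry": 0.0, "rz": 0.0}, {"tx": 0.52, "ty": -0.11, "tz": -0.13, "rx": -0.01, "ry": 0.0, "rz": 0.01}, {"tx": 0, "ty": 0, "tz": 0, "rx": 0, "ry": 0, "rz": 0}]
end [0.4489 0.2695 0.1966] [3.141 0.    2.237]
```

Emit:
{"method": "move_arm", "body": {
  "deltas": [
    {"tx": 0.51,"ty": -0.1,"tz": -0.14,"rx": 0,"ry": 0,"rz": 0},
    {"tx": 0.51,"ty": -0.1,"tz": -0.14,"rx": 0,"ry": 0,"rz": 0},
    {"tx": 0.51,"ty": -0.1,"tz": -0.14,"rx": 0,"ry": 0,"rz": 0},
    {"tx": 0.52,"ty": -0.11,"tz": -0.13,"rx": 0,"ry": 0,"rz": 0},
    {"tx": 0,"ty": 0,"tz": 0,"rx": 0,"ry": 0,"rz": 0}
  ]
}}

```text
time: 31.3
ee_pos: [0.4481, 0.2703, 0.1954]
tcp_rot: [-3.14, 0.0, 2.24]
wrist_force: [0.5, -0.6, 0.6]
finger_gap: 0.0469
grip_force: 0.0
```

Run:
```python
from h import *
c=optics.capture("wrist"); cv2.imwrite("pics/w9.png",c["pixels"]); o=json.load(open("w3.json"))
print(np.round(np.array(c["origin"])-o["origin"],4),np.round(np.array(c["rotation"])-o["rotation"],4))
spots(c,["wheel_0","stapler_mid","wheel_bin_tab"],4)
a=cv2.imread("pics/w3.png",0);b=cv2.imread("pics/w9.png",0)
def m(y0,y1,x0,x1):
    t=a[y0:y1,x0:x1]; r=cv2.matchTemplate(b[y0-8:y1+8,x0-8:x1+8],t,cv2.TM_CCOEFF_NORMED); _,v,_,p=cv2.minMaxLoc(r); return v.__round__(3),(p[0]-8,p[1]-8)
print("pin bin",m(62,135,215,342),"empty",m(140,207,220,342),"wheel front",m(210,268,225,295),"wheel back/tab",m(215,280,328,345),"tray",m(105,265,368,530),"stapler",m(8,75,385,570))
d=cv2.absdiff(a,b)[40:285,200:360]
for y in range(0,245,16): print(' '.join('%3d'%d[y:y+16,x:x+16].mean() for x in range(0,160,16)))
```

```text
[-0.0009  0.0009 -0.0012] [-0.0003  0.0014  0.0032]
wheel_0 0.9 [0.485 0.331 0.017]
wheel_0 0.71 [0.498 0.322 0.022]
wheel_0 0.69 [0.522 0.304 0.024]
stapler_mid 0.94 [0.473 0.449 0.041]
wheel_bin_tab 0.86 [0.459 0.201 0.042]
wheel_bin_tab 0.47 [0.501 0.155 0.057]
pin bin (0.96, (1, 1)) empty (0.911, (0, 2)) wheel front (0.89, (3, 1)) wheel back/tab (0.981, (0, 2)) tray (0.945, (1, 2)) stapler (0.99, (1, 2))
  1   1   1   1   1   1   1   1   1   1
 11  24  26  27  28  28  28  28  24   2
  3   4   4   4   5   5   9  10  14   2
  2   1   1   1   1   1   8   9  14   1
  2   1   1   1   1   1   7  11  14   1
  1  14  16  17  17  17  19  21  18   1
  1  15  17  20  21  22  23  23  14   1
  1   1   1   1   1   1   1   1  11   1
  1   1   1   1   1   1   3   4  11   1
  1   2   4   4   4   4   3   3   7   3
  1   8  14  15  16  16  16  16   7   3
  4   7   8   8   6   6   6   8   3   1
  1   2   3   3   2   3   8  11   2   1
  1   2   2  15   9   1   1   1   2   1
  1   4  25  25  15   2   3   2   2   1
  3  14  24  23  16   1   1   1   1   1
```

Run:
```python
import cv2
a=cv2.imread("pics/w3.png",0);b=cv2.imread("pics/w9.png",0)
for n,(y0,y1,x0,x1) in dict(wheelfront=(212,250,218,236),wheelside=(204,222,232,330),emptyfront=(145,200,212,230),pinfront=(70,125,204,222)).items():
    r=cv2.matchTemplate(b[y0-6:y1+6,x0-6:x1+6],a[y0:y1,x0:x1],cv2.TM_CCOEFF_NORMED);_,v,_,p=cv2.minMaxLoc(r);print(n,round(v,3),p[0]-6,p[1]-6)
```

```text
wheelfront 0.953 0 1
wheelside 0.851 2 1
emptyfront 0.984 0 1
pinfront 0.978 0 0
```

The bin's front and back edges sit as before relative to the other bins, the three wheels are in the tray and the gripper is clear. Handing in.

```bash
python3 -c "
from h import *
print(job_done())"
```

```text
the job is handed in; nothing more can be done
None
```

I handed the job in at about 32 s of the 64 s allowed: the stapler stands on the bench, all three wheels are in the tray, and the empty bin is back in its bay the same way round. The final pictures, checked by image matching, show the other two bins and the tray where they were. I didn't re-check the bottle, the label roll or the judge's verdict.

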